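# Load the balance rod of a torque calibration lever

## Task

Load the balance rod of the torque lever: slide the large ring weight onto the rod until it sits against the collar, then the small ring weight up against the large one, and last push the end cap onto the rod until it meets the small weight. Let go of everything, and leave the standing torque transducer and the spanner where they are.

Things in the scene. Friction and masses are not known exactly. Their poses are not given: they have to be found in the camera images.
- rod_root (a point): Point on the axis of the balance rod at the face of its steel collar (56 mm diameter). The rod is a fixed level round steel bar, 20 mm diameter, standing 125 mm out of this face, its axis 150 mm above the bench; its last 8 mm taper to 10 mm diameter. Frame: +x along the rod from collar to free end, z up. Nothing stands under or beside the rod; place and yaw vary.
- rod_tip (a point): Centre of the free end of the balance rod, 125 mm from rod_root along its +x.
- lever: The locked torque lever: aluminium fulcrum stand, steel base plate, long beam, transducer under calibration; one fixed body. Origin on the bench straight below rod_root; +x is the way the balance rod points. Behind the collar the stand reaches 35 mm above the rod axis.
- vrail: Fixed dark steel V rail, 280 mm long along its own x; the three parts lie on it in any order, one behind the other, about 85 mm apart centre to centre, axes level and along the rail. Origin at the centre of its underside. The V is 36 mm wide, lips 50 mm above the bench (base plate 80 mm wide, 12 mm thick), so fingers can come down on both sides of a part.
- large_weight: Large stainless ring weight, 62 mm diameter, 38 mm long, about 0.74 kg, with a straight through bore of 26 mm diameter along its x axis. Origin at its middle, on the bore axis; lies on the rail with its axis about 75 mm above the bench. Both faces are alike.
- small_weight: Small stainless ring weight, 48 mm diameter, 38 mm long, about 0.38 kg, with a straight through bore of 26 mm diameter along its x axis. Origin at its middle, on the bore axis; lies on the rail with its axis about 67 mm above the bench. Both faces are alike.
- end_cap: Black ribbed plastic end cap, 48 mm diameter, 62 mm long, 0.12 kg. Origin mid-length on its axis, 67 mm above the bench on the rail. x points from the mouth (31 mm towards -x) to the closed, bevelled end (31 mm towards +x). Blind bore 26 mm diameter, 50 mm deep. On the rail the mouth faces the rail's +x end; fitted, its x points the same way as the rod's +x.
- cap_mouth (a point): Centre of the open mouth of the end cap.
- transducer: Bystander: a loose torque transducer standing upright on its flange, 72 mm diameter at the foot, 48 mm body, 150 mm high. Origin at the centre of its underside.
- spanner: Bystander: a loose steel spanner, 190 mm long along its x, 8 mm thick, lying on the bench. Origin at the middle of its underside.
Mind the look-alikes: they are no part of the job. Leave any purple or turquoise look-alike of the large_weight alone.

How it is judged:
By the outcome, as a careful person would: the job done as asked, in the order asked, and still so for the second after the job is handed in, with the robot touching nothing.
It also fails if it takes over 70 s, if anything falls off the work surface, if the arm or the gripper's body presses on something with over 40 N, if the wrist force passes 120 N, or if a joint passes its speed limit or range.

## Robot

A 6-joint arm with a two-finger parallel gripper is mounted at the origin on the work surface. World frame = base frame: x ahead of the robot, y to its left, z up, the work surface at z = 0. Lengths are in m, angles in degrees, forces in N, time in s.
With the tool pointing down it reaches from about 0.35 to 1 m from the base axis. Payload 7.1 kg.
Tool frame: the origin (TCP) lies midway between the tips of the shut fingers; the grasp point (between the pads) lies arm.pinch_z behind it (arm.pinch_z is the distance from the TCP to the grasp point, in m); z points along the fingers, x is the direction in which the jaws open and shut, and the axes are right-handed (so a half turn about z gives the same grasp; the last joint's range is limited). The gripper opens to 85 mm and grips with 20 to 120 N. Pads are 22 mm wide; open, the fingers measure 114 mm over their backs; the gripper's body (76 mm by 85 mm) begins 54 mm behind the grasp point. The pads swing forward as they close: fully open they stand 13 mm farther back than shut.
Start: joints at [-75.057, 24.242, 93.386, -0, 62.372, -1.089], TCP at [0.173, -0.601, 0.231] pointing down, gripper open.
Joint ranges: [-172.04, 172.04], [-51.8, 120.97], [4.93, 147.93], [-75.15, 255.16], [6.16, 154.13], [-145.62, 145.62]. Speed limits (degrees/s): [136.94, 136.94, 172.46, 180, 180, 180].

## Interface

Orientations are given as a 3x3 rotation matrix whose columns are the frame's x, y, z axes.
In Python, from workcell import readout, optics, arm gives the robot as it stands.
- The arm moves only by the tool play_rows, never from a script. Its argument "increments" is one flat list of numbers, 6 for each row, row after row: the shift along the tool's x, y, z in mm, then the turn, a rotation vector about the tool's x, y, z in degrees. A call has 1 to 10 rows; each row shifts and turns the commanded pose from where the row before left it, along the tool's axes as they then stand; what a row does not reach is not made up. A row lasts 1/10 s, in which the tool goes at most 50 mm and 8.59 degrees, less where a joint would pass 70% of its speed; a pose out of reach is approached as far as the arm can. A call is refused whole if a number of a shift passes 50 or a number of a turn 8.59, either way. A call with a gripper value outside its range is refused whole. "grip" is the closure, from -1 (fully open) to 1 (shut), so that 0 is half open, set as the call begins (left out, the last holds). The fingers move at their own pace and stop on an object; "newtons" is the grip in N (left out, the last holds). Time passes only in rows, so rows that do not move let the fingers close. It gives the time, the measured TCP pose, the force and the opening at its end, in the units of the state.
- readout.sense(): the state, without advancing time (a new reading comes with each control period).
- optics.get_image(name): name is "side" or "top" or "wrist"; returns a dict with "img" (480x640x3 uint8, red, green, blue), "depth" (480x640 float32, m along the optical axis (not along the pixel's ray), 0 where there is no reading), "fx", "fy", "cx", "cy" (pixels), "world_from_camera" (4x4, takes a point from camera to world coordinates). Camera axes: x right, y up, looking along -z (the intrinsics and any distortion apply to the point x, -y, -z); pixel columns grow to the right and rows downward; lengths in m; the calibration is good to about 2 mm. The wrist camera is an equidistant fisheye: a pixel r from the principal point sees the ray r / f radians off the axis. A picture is of the moment at which its call begins.
- arm.hand_in(): hands the job in, once; it reports no verdict.
The state is a dict: "clock": time; "qpos": joint angles; "joint_vel": joint speeds; "joint_torque": joint torques, N m; "tool_pos": TCP position; "orientation": TCP orientation; "ft_force": force on the tool from outside, world axes, zero at the start; "ft_torque": the same for the moment, N m; "finger_gap": finger opening in m.
Only numpy, scipy, OpenCV 4.12 (cv2) and the standard library are available. Lean on these libraries where they do the work, as an engineer would, in place of code of your own. Each camera call takes 0.05 s, during which the arm holds its last target.

## Working session

There is one attempt and no reset: what is moved stays moved. The work goes in short steps, Python scripts to look and compute and a tool call to move; the robot and the scene stay as the last step left them, time stands still between calls to the robot, and variables do not carry over. Pictures are saved under pics/ and viewed, and the job is handed in when it is done.

Besides the shell and the picture viewer there is one more tool, called after "Emit:" by a JSON object that holds its "api" and its "payload". play_rows: Moves the arm, as the interface text tells. Its arguments: {"type":"object","properties":{"increments":{"type":"array","items":{"type":"number"}},"grip":{"type":"number"},"newtons":{"type":"number"}},"required":["increments"]}

```bash
ls; mkdir -p pics; cat > h.py <<'E'
import numpy as np, cv2
from workcell import readout, optics, arm
def save(n,im): cv2.imwrite('pics/'+n, cv2.cvtColor(im,cv2.COLOR_RGB2BGR))
E
python3 - <<'E'
from h import *
import pickle
s=readout.sense(); print(s); print(arm.pinch_z)
for n in ['side','top','wrist']:
    d=optics.get_image(n); pickle.dump(d,open(n+'0.pkl','wb')); save(n+'0.png',d['img']); print(n,d['fx'],d['fy'],d['cx'],d['cy'],d['world_from_camera'],[k for k in d])
E
```

```text
pics
{'clock': 0.0, 'qpos': array([-7.50560954e+01,  2.42842492e+01,  9.34329717e+01,  1.98807786e-04,
        6.23717429e+01, -1.08818945e+00]), 'joint_vel': array([ 0.04939152, -0.02765628, -0.01999634,  0.13779265,  0.10773486,
        0.01271524]), 'joint_torque': array([ 2.60592911e-03, -5.57381058e+01, -2.81735158e+01,  2.06285213e-04,
        7.34520756e-03,  1.20326729e-05]), 'tool_pos': array([ 0.17249616, -0.60014449,  0.23053712]), 'orientation': array([[ 2.76173903e-01, -9.61107599e-01, -3.97432462e-04],
       [-9.61106428e-01, -2.76174187e-01,  1.50098946e-03],
       [-1.55237297e-03, -3.25592243e-05, -9.99998795e-01]]), 'ft_force': array([ 0.15718657, -0.37488892,  0.19289521]), 'ft_torque': array([-0.02904107,  0.03020999,  0.00660828]), 'finger_gap': 0.08524599244082251}
0.0187
side 511.6128604114548 511.6128604114548 317.566262731828 242.0734550560495 [[ 0.9216948   0.28073857 -0.26770236  0.29567551]
 [-0.38766789  0.69128355 -0.60978739 -0.74517388]
 [ 0.0138674   0.66581747  0.74598578  0.87128238]
 [ 0.          0.          0.          1.        ]] ['img', 'depth', 'fx', 'fy', 'cx', 'cy', 'world_from_camera']
top 583.5108860820783 583.5108860820783 318.90102533261137 235.14619938951685 [[-0.01237353  0.9850154  -0.17202196  0.36363559]
 [-0.99983135 -0.01452276 -0.01124097 -0.11831006]
 [-0.01357077  0.17185386  0.98502898  1.27664265]
 [ 0.          0.          0.          1.        ]] ['img', 'depth', 'fx', 'fy', 'cx', 'cy', 'world_from_camera']
wrist 371.64829954431775 371.64829954431775 318.0246820383256 240.71336304570715 [[ 2.76166305e-01  9.25144197e-01  2.60461872e-01  2.39097009e-01]
 [-9.61109539e-01  2.66054858e-01  7.40490804e-02 -5.81028221e-01]
 [-7.91069307e-04 -2.70782250e-01  9.62640300e-01  3.73412633e-01]
 [ 0.00000000e+00  0.00000000e+00  0.00000000e+00  1.00000000e+00]] ['img', 'depth', 'fx', 'fy', 'cx', 'cy', 'world_from_camera']
```

View pics/side0.png

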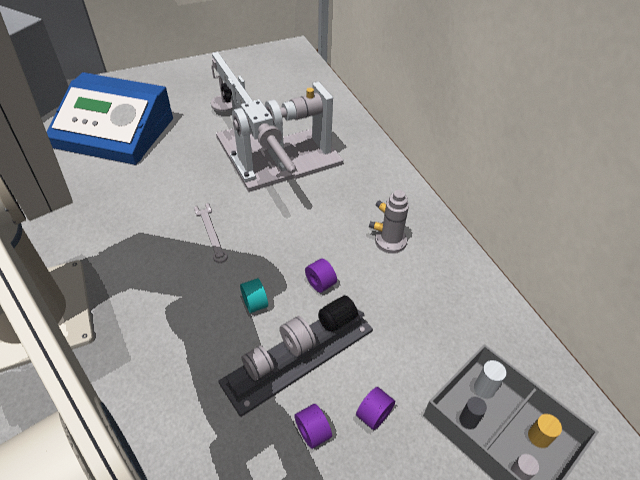

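View pics/top0.png

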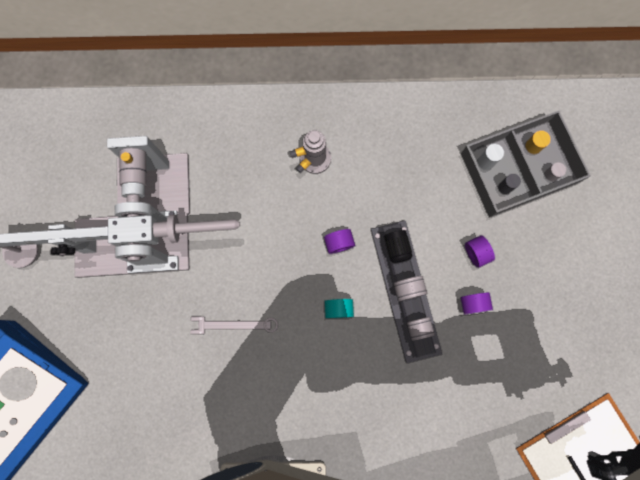

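View pics/wrist0.png

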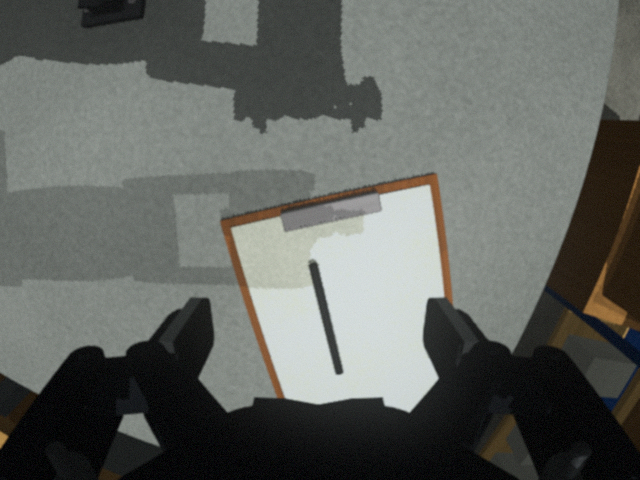

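Side view: lever at (270,140) with rod pointing down-right to about (292,168). The rail carries small ring (257,362), large ring (297,335) and black cap (338,313). Purple and turquoise look-alikes lie on the bench. The top view agrees: the rod runs (175,229)→(240,223) and the rail (393,225)→(422,355).

```bash
cat >> h.py <<'E'
import pickle
def cloud(d):
    z=d['depth']; v,u=np.mgrid[0:480,0:640]
    P=np.stack([(u-d['cx'])/d['fx']*z,-(v-d['cy'])/d['fy']*z,-z],-1)
    T=d['world_from_camera']; W=P@T[:3,:3].T+T[:3,3]; W[z==0]=np.nan
    return W
E
python3 - <<'E'
from h import *
for n in ['top','side']:
    d=pickle.load(open(n+'0.pkl','rb')); W=cloud(d)
    pts={'top':dict(rod=[(180,229),(200,227),(220,225),(235,224)],cap=[(397,235),(399,255)],L=[(409,289)],S=[(420,326)],bench=[(280,250),(500,350)],lips=[(410,312)],tr=[(315,135)]),
     'side':dict(rod=[(262,132),(275,150),(290,166)],cap=[(338,308)],L=[(295,330)],S=[(258,358)],bench=[(200,300)],tr=[(398,195)])}[n]
    for k in pts:
        for (u,v) in pts[k]: print(n,k,(u,v),W[v,u].round(4))
    np.save(n+'W.npy',W)
E
python3 - <<'E'
import cv2
for n,(x0,y0,x1,y1) in {'side':(180,60,420,420)}.items(): pass
a=cv2.imread('pics/top0.png')
cv2.imwrite('pics/top0a.png',cv2.resize(a[200:370,360:460],None,fx=3.5,fy=3.5,interpolation=cv2.INTER_CUBIC))
cv2.imwrite('pics/top0b.png',cv2.resize(a[180:280,100:260],None,fx=5,fy=5,interpolation=cv2.INTER_CUBIC))
E
```

```text
top rod (180, 229) [0.5756 0.1666 0.1557]
top rod (200, 227) [0.5786 0.1269 0.1578]
top rod (220, 225) [0.5824 0.0881 0.1557]
top rod (235, 224) [0.5842 0.0588 0.1548]
top cap (397, 235) [ 0.5698 -0.2664  0.0845]
top cap (399, 255) [ 0.5265 -0.2677  0.0947]
top L (409, 289) [ 0.4564 -0.2844  0.1016]
top S (420, 326) [ 0.3829 -0.3051  0.0906]
top bench (280, 250) [ 0.5546 -0.0171 -0.001 ]
top bench (500, 350) [ 0.3315 -0.4888 -0.0029]
top lips (410, 312) [ 0.413  -0.2933  0.0402]
top tr (315, 135) [ 0.7666 -0.1001  0.1481]
side rod (262, 132) [0.5596 0.1815 0.1719]
side rod (275, 150) [0.572  0.1315 0.1537]
side rod (290, 166) [0.581  0.0605 0.1598]
side cap (338, 308) [ 0.5477 -0.2706  0.0905]
side L (295, 330) [ 0.4548 -0.293   0.1051]
side S (258, 358) [ 0.3798 -0.3122  0.0905]
side bench (200, 300) [ 0.3212 -0.0878 -0.0021]
side tr (398, 195) [ 0.7588 -0.0983  0.1504]
```

View pics/top0a.png

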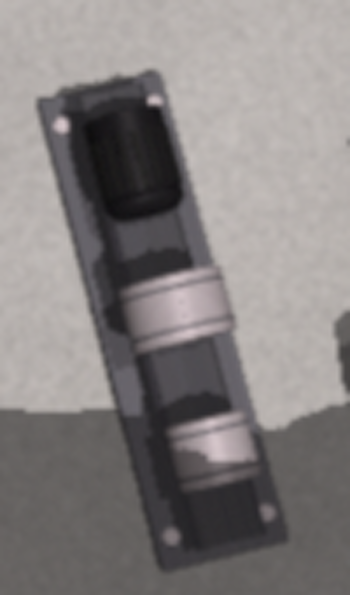

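View pics/top0b.png

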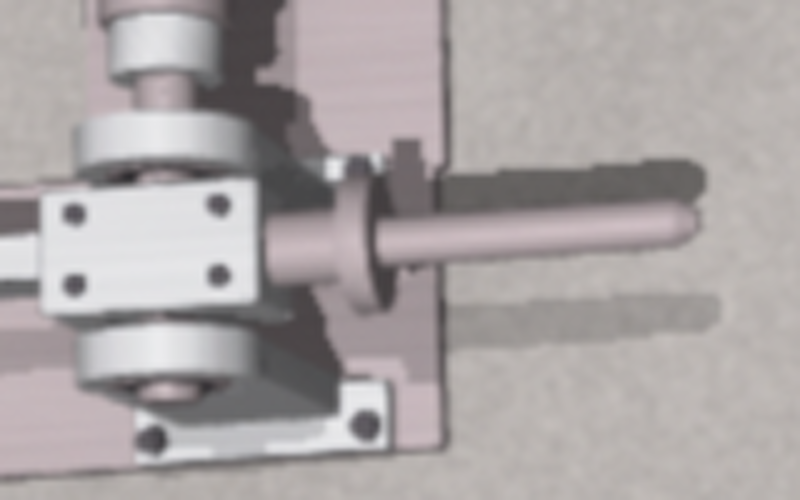

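```bash
cat >> h.py <<'E'
from scipy.optimize import least_squares
def fitcyl(P,r,c0,yaw0,free_z=True):
    # level-axis cylinder; returns lateral point, yaw, z ; params: n offset, z, yaw
    c0=np.array(c0,float)
    def res(p):
        a=np.array([np.cos(p[2]),np.sin(p[2])]); n=np.array([-a[1],a[0]])
        q=P[:,:2]-c0[:2]; lat=q@n-p[0]; return np.hypot(lat,P[:,2]-p[1])-r
    s=least_squares(res,[0,c0[2],yaw0],loss='soft_l1',f_scale=0.002)
    p=s.x; n=np.array([-np.sin(p[2]),np.cos(p[2])]); c=c0[:2]+p[0]*n
    return c,p[1],np.degrees(p[2]),np.median(np.abs(res(p))),len(P)
def crop(W,c,yaw,hl,hw,z0,z1):
    a=np.array([np.cos(yaw),np.sin(yaw)]);n=np.array([-a[1],a[0]])
    P=W.reshape(-1,3); P=P[np.isfinite(P[:,0])]; q=P[:,:2]-np.array(c)[:2]
    return P[(abs(q@a)<hl)&(abs(q@n)<hw)&(P[:,2]>z0)&(P[:,2]<z1)]
E
python3 - <<'E'
from h import *
ry=np.arctan2(.0588-.1666,.5842-.5756)
Y=np.radians(13)
for n in ['top','side']:
    W=np.load(n+'W.npy'); print(n)
    B=W.reshape(-1,3); 
    c=np.array([.581,.107]); P=crop(W,c,ry,.045,.02,.135,.17); print('rod',fitcyl(P,.01,[*c,.15],ry))
    # rod extents
    P=crop(W,c,ry,.12,.009,.145,.17); a=np.array([np.cos(ry),np.sin(ry)]); t=(P[:,:2]-c)@a; print(' t range',np.percentile(t,[0,1,50,99,100]).round(4))
    for k,c,r,z in [('L',(.456,-.289),.031,.075),('S',(.382,-.309),.024,.067),('cap',(.545,-.269),.024,.067)]:
        hl=.05 if k=='cap' else .035
        P=crop(W,c,Y,hl,r+.004,z,z+.045)
        a=np.array([np.cos(Y),np.sin(Y)]);
        t=(P[:,:2]-c)@a; print(k,'ext',np.percentile(t,[1,5,95,99]).round(4), end=' ')
        m=(t.min()+t.max())/2
        print(fitcyl(P,r,[*c,z],Y), 'ext ctr',(np.array(c)+a*np.mean(np.percentile(t,[3,97]))).round(4))
    P=crop(W,(.46,-.289),Y,.17,.045,.006,.02); 
    print('rail plate', len(P), np.cov(P[:,:2].T) is None, P.mean(0).round(4)); u=np.linalg.svd(P[:,:2]-P[:,:2].mean(0),full_matrices=False)[2][0]; print(np.degrees(np.arctan2(u[1],u[0])))
    print('bench z', [np.nanmedian(W[v-5:v+5,uu-5:uu+5,2]) for uu,v in ([(260,280),(460,200)] if n=='top' else [(300,220),(420,330)])])
E
```

```text
top
rod (array([0.58226695, 0.10706173]), np.float64(0.14790616673772758), np.float64(-87.21047419396635), np.float64(0.0009854350594534177), 461)
 t range [-0.1191 -0.1132 -0.0258  0.053   0.055 ]
L ext [-0.0154 -0.014   0.0205  0.0221] (array([ 0.45637171, -0.29063076]), np.float64(0.07307886266156093), np.float64(12.840506458777593), np.float64(0.0010773637788201), 572) ext ctr [ 0.4592 -0.2883]
S ext [-0.0223 -0.0207  0.0133  0.015 ] (array([ 0.38177309, -0.30787294]), np.float64(0.06511184733275882), np.float64(11.383147948828412), np.float64(0.0011842301909713061), 452) ext ctr [ 0.3784 -0.3098]
cap ext [-0.0284 -0.026   0.03    0.0326] (array([ 0.54528419, -0.27013352]), np.float64(0.06523430615117878), np.float64(14.074802091474599), np.float64(0.00124521577455328), 693) ext ctr [ 0.5469 -0.2686]
rail plate 1950 False [ 0.4508 -0.2805  0.0102]
-166.0566522656187
bench z [np.float64(-0.002586414129146286), np.float64(-0.0015137527891538882)]
side
rod (array([0.58189294, 0.10704959]), np.float64(0.14941459256163506), np.float64(-86.82122903050896), np.float64(0.000724594109434297), 253)
 t range [-0.119  -0.1172 -0.0225  0.0533  0.0546]
L ext [-0.0157 -0.0152  0.0205  0.0222] (array([ 0.45602936, -0.28912302]), np.float64(0.07409508175752266), np.float64(13.424573060012133), np.float64(0.000985030205977476), 791) ext ctr [ 0.4588 -0.2884]
S ext [-0.0227 -0.0222  0.0132  0.0146] (array([ 0.38135201, -0.30639506]), np.float64(0.06651507627808186), np.float64(13.969015574085407), np.float64(0.0008049429068488073), 615) ext ctr [ 0.3779 -0.3099]
cap ext [-0.0287 -0.0279  0.0299  0.0331] (array([ 0.54481778, -0.26811421]), np.float64(0.06632438047919381), np.float64(11.62467190924034), np.float64(0.0010917813307305627), 836) ext ctr [ 0.5465 -0.2687]
rail plate 2682 False [ 0.4472 -0.3152  0.0117]
-169.54932234316072
bench z [np.float64(-0.0005506730896408518), np.float64(-0.0004705396596312861)]
```

```bash
cat >> h.py <<'E'
def ray(d,u,v):
    T=d['world_from_camera']; r=T[:3,:3]@np.array([(u-d['cx'])/d['fx'],-(v-d['cy'])/d['fy'],-1.]); return T[:3,3],r
def onz(d,u,v,z):
    o,r=ray(d,u,v); return o+r*(z-o[2])/r[2]
def proj(d,p):
    T=d['world_from_camera']; q=T[:3,:3].T@(np.asarray(p)-T[:3,3]); return np.array([d['cx']+d['fx']*q[0]/-q[2], d['cy']-d['fy']*q[1]/-q[2]])
E
python3 - <<'E'
from h import *
# compare predicted silhouette edges of rod w/ image
def sil(d,root,yaw,r=.01,L=(0.02,.11)):
    a=np.array([np.cos(yaw),np.sin(yaw),0]); o=d['world_from_camera'][:3,3]
    out=[]
    for t in L:
        c=root+a*t; v=o-c; v-=a*(v@a); D=np.linalg.norm(v); v/=D; w=np.cross(a,v)
        for s in (1,-1):
            k=r/D; out.append(proj(d,c+r*(k*v+s*np.sqrt(1-k*k)*w)))
    return np.array(out)
for n in ['top','side']:
    d=pickle.load(open(n+'0.pkl','rb')); im=d['img'].copy()
    yaw=np.radians(-87); c=np.array([.5821,.107,.15]); a=np.array([np.cos(yaw),np.sin(yaw),0]); root=c+a*(.0545-.125)
    root=np.array([*root[:2],.15]); print(root, root+a*.125)
    u0,v0=(150,180) if n=='top' else (230,90)
    S=8; cr=cv2.resize(im[v0:v0+75,u0:u0+100],None,fx=S,fy=S,interpolation=cv2.INTER_CUBIC)
    p=sil(d,root,yaw); q=((p-[u0,v0]+.5)*S).astype(int)
    cv2.line(cr,tuple(map(int,q[0])),tuple(map(int,q[2])),(255,0,0),1);cv2.line(cr,tuple(map(int,q[1])),tuple(map(int,q[3])),(0,255,0),1)
    for t in (0,.125):
        x=((proj(d,root+a*t)-[u0,v0]+.5)*S).astype(int); cv2.circle(cr,tuple(map(int,x)),5,(255,255,0),1)
    save('rod_'+n+'.png',cr)
E
```

```text
[0.57841032 0.17740338 0.15      ] [0.58495231 0.05257469 0.15      ]
[0.57841032 0.17740338 0.15      ] [0.58495231 0.05257469 0.15      ]
```

View pics/rod_top.png

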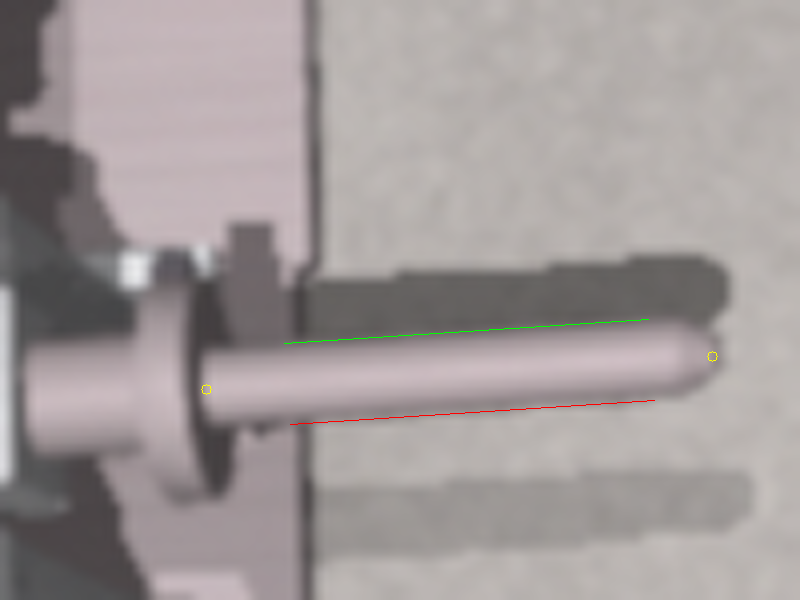

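View pics/rod_side.png

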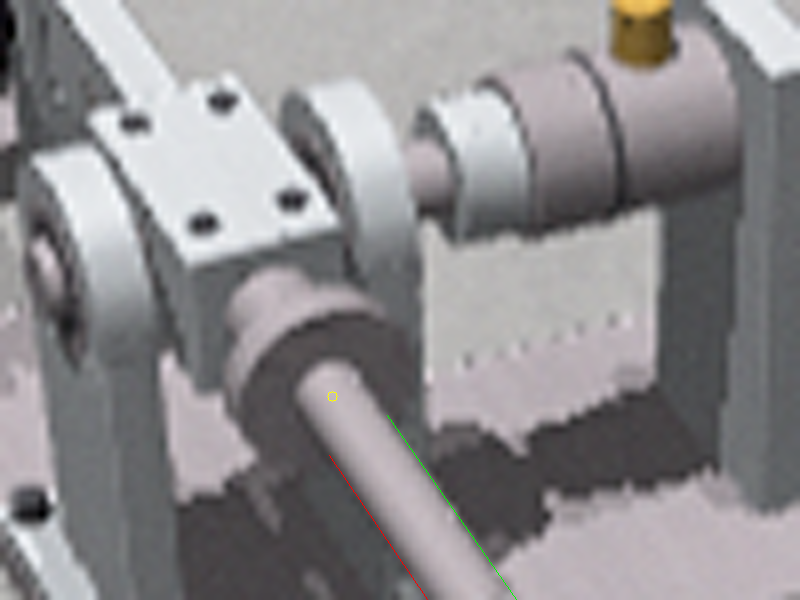

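Top and side overlays agree: predicted rod edges lie within about 0.3 mm of the image edges in the top view, yaw ≈ -87°. Next I'll plan the first move, to above the large ring.

```bash
cat >> h.py <<'E'
def yawof(R): return np.degrees(np.arctan2(R[1,0],R[0,0]))
def plan(target,yaw,n,nt=0,cur=None):
    """rows: n rows; first nt of them turn equally. world straight path, tool vertical"""
    s=readout.sense(); p=s['tool_pos'] if cur is None else np.array(cur[0]); y=yawof(s['orientation']) if cur is None else cur[1]
    target=np.array(target); rows=[]; dy=(yaw-y+180)%360-180
    D=(target-p)/n; yy=y
    for i in range(n):
        c,sn=np.cos(np.radians(yy)),np.sin(np.radians(yy))
        X=np.array([c,sn,0]);Yv=np.array([sn,-c,0]);Z=np.array([0,0,-1])
        t=-dy/nt if i<nt else 0
        rows.append([*(np.array([X@D,Yv@D,Z@D])*1000).round(1),0,0,round(t,2)])
        yy-=t
    for r in rows: print(r)
    print('from',p.round(4),round(y,2),'dyaw',round(dy,2),'clock',s['clock'])
E
python3 -c "
from h import *
plan([.459,-.289,.16],-77,10,1)"
```

```text
[np.float64(-22.0), np.float64(-36.1), np.float64(7.1), 0, 0, np.float64(3.03)]
[np.float64(-23.9), np.float64(-34.9), np.float64(7.1), 0, 0, 0]
[np.float64(-23.9), np.float64(-34.9), np.float64(7.1), 0, 0, 0]
[np.float64(-23.9), np.float64(-34.9), np.float64(7.1), 0, 0, 0]
[np.float64(-23.9), np.float64(-34.9), np.float64(7.1), 0, 0, 0]
[np.float64(-23.9), np.float64(-34.9), np.float64(7.1), 0, 0, 0]
[np.float64(-23.9), np.float64(-34.9), np.float64(7.1), 0, 0, 0]
[np.float64(-23.9), np.float64(-34.9), np.float64(7.1), 0, 0, 0]
[np.float64(-23.9), np.float64(-34.9), np.float64(7.1), 0, 0, 0]
[np.float64(-23.9), np.float64(-34.9), np.float64(7.1), 0, 0, 0]
from [ 0.1725 -0.6003  0.2307] -73.97 dyaw -3.03 clock 0.15
```

Emit:
{"api": "play_rows", "payload": {"increments": [-22, -36, 7, 0, 0, 3, -24, -35, 7, 0, 0, 0, -24, -35, 7, 0, 0, 0, -24, -35, 7, 0, 0, 0, -24, -35, 7, 0, 0, 0, -24, -35, 7, 0, 0, 0, -24, -35, 7, 0, 0, 0, -24, -35, 7, 0, 0, 0, -24, -35, 7, 0, 0, 0, -24, -35, 7, 0, 0, 0], "grip": -1, "newtons": 90}}

```text
clock: 1.15
tool_pos: [0.4603, -0.2867, 0.161]
orientation: [[0.225, -0.974, -0.0], [-0.974, -0.225, 0.0], [-0.0, 0.0, -1.0]]
ft_force: [-0.1, 0.2, 0.9]
finger_gap: 0.0853
```

Emit:
{"api": "play_rows", "payload": {"increments": [0, 0, 0, 0, 0, 0, 0, 0, 0, 0, 0, 0]}}

```text
clock: 1.35
tool_pos: [0.4596, -0.2873, 0.1609]
orientation: [[0.228, -0.974, -0.001], [-0.974, -0.228, 0.0], [-0.0, 0.001, -1.0]]
ft_force: [-0.5, -1.7, -0.6]
finger_gap: 0.0855
```

```bash
python3 - <<'E'
from h import *
d=optics.get_image('wrist'); pickle.dump(d,open('w1.pkl','wb')); save('w1.png',d['img'])
s=readout.sense(); print(s['tool_pos'],yawof(s['orientation']),s['qpos'].round(1))
E
```

```text
[ 0.45912365 -0.2880697   0.16116337] -76.91388270517466 [-33.4  22.8 106.9  -0.   50.3  43.6]
```

View pics/w1.png

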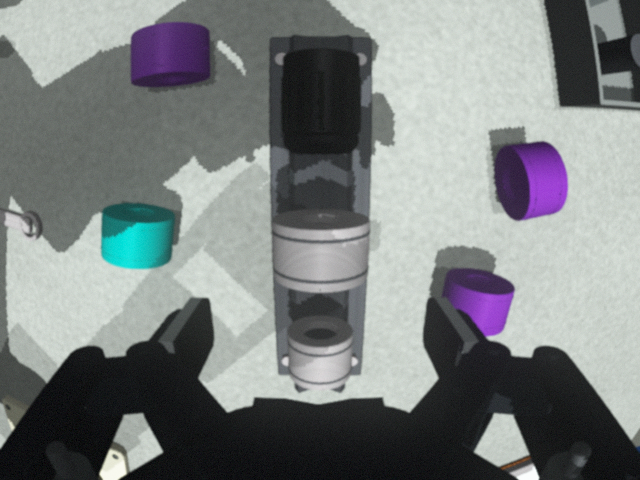

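Wrist view: the jaws straddle the rail, midline u≈320. Parts are all centred near u=320: cap (320,100), large ring (320,250), small ring (320,350). I'll check the positions with the wrist depth.

```bash
cat >> h.py <<'E'
def wcloud(d):
    z=d['depth']; v,u=np.mgrid[0:480,0:640]; x=(u-d['cx'])/d['fx'];y=(v-d['cy'])/d['fx']; th=np.hypot(x,y); k=np.where(th>1e-6,np.tan(th)/np.maximum(th,1e-9),1)
    P=np.stack([x*k*z,-y*k*z,-z],-1); T=d['world_from_camera']; W=P@T[:3,:3].T+T[:3,3]; W[z==0]=np.nan
    return W
E
python3 - <<'E'
from h import *
d=pickle.load(open('w1.pkl','rb')); W=wcloud(d); Y=np.radians(13)
print('bench',W[300,220],W[60,460])
for k,c,r,z in [('L',(.459,-.289),.031,.075),('S',(.378,-.309),.024,.067),('cap',(.5465,-.2687),.024,.067)]:
    P=crop(W,c,Y,.05 if k=='cap' else .03,r+.004,z,z+.045)
    a=np.array([np.cos(Y),np.sin(Y)]); t=(P[:,:2]-c)@a
    f=fitcyl(P,r,[*c,z],Y); cc=f[0]+a*np.mean(np.percentile(t,[2,98])); print(k,np.percentile(t,[1,5,95,99]).round(4),f,cc.round(4))
# V lip geometry: cross-section between L and S
c=(.418,-.299); P=crop(W,c,Y,.006,.05,-.01,.1); n=np.array([-np.sin(Y),np.cos(Y)]); t=(P[:,:2]-c)@n
for lo in np.arange(-.044,.045,.004):
    m=(t>lo)&(t<lo+.004); print(round(lo*1000),m.sum(),P[m,2].round(3)[:6] if m.any() else '')
E
```

```text
bench [ 0.36883787 -0.21625299  0.00162924] [ 6.25310724e-01 -3.71413817e-01 -1.71679605e-04]
L [-0.0157 -0.0139  0.0212  0.0215] (array([ 0.4589377 , -0.28873017]), np.float64(0.0750497249303982), np.float64(12.999859453136327), np.float64(0.00041939175134536946), 6636) [ 0.462 -0.288]
S [-0.016  -0.0137  0.021   0.0214] (array([ 0.37766811, -0.30753728]), np.float64(0.06687095727739692), np.float64(12.783826167832748), np.float64(0.0005183002702617966), 3386) [ 0.3805 -0.3069]
cap [-0.0273 -0.0244  0.03    0.0327] (array([ 0.54645315, -0.26849874]), np.float64(0.06741678705835646), np.float64(13.103255154413), np.float64(0.0005363281402500416), 7928) [ 0.5491 -0.2679]
-44 42 [ 0.    -0.001  0.    -0.    -0.    -0.   ]
-40 7 [0.01  0.011 0.012 0.01  0.012 0.014]
-36 0 
-32 0 
-28 0 
-24 11 [0.045 0.044 0.045 0.045 0.044 0.044]
-20 53 [0.05  0.049 0.051 0.049 0.046 0.05 ]
-16 58 [0.05  0.047 0.049 0.05  0.048 0.05 ]
-12 38 [0.047 0.046 0.045 0.046 0.047 0.047]
-8 35 [0.043 0.044 0.044 0.044 0.045 0.044]
-4 27 [0.04  0.041 0.042 0.042 0.043 0.044]
0 20 [0.041 0.041 0.041 0.041 0.04  0.041]
4 28 [0.045 0.043 0.042 0.042 0.042 0.045]
8 43 [0.047 0.045 0.045 0.045 0.047 0.044]
12 46 [0.049 0.048 0.048 0.048 0.047 0.049]
16 55 [0.049 0.05  0.05  0.05  0.049 0.05 ]
20 40 [0.045 0.046 0.047 0.048 0.044 0.046]
24 0 
28 0 
32 0 
36 8 [0.013 0.012 0.012 0.012 0.012 0.013]
40 34 [ 0.     0.    -0.    -0.002 -0.001  0.   ]
44 65 [-0.    -0.001  0.     0.    -0.001  0.   ]
```

Emit:
{"api": "play_rows", "payload": {"increments": [0, -1, 20, 0, 0, 0, 0, 0, 25, 0, 0, 0, 0, 0, 25, 0, 0, 0, 0, 0, 20, 0, 0, 0, 0, 0, 12, 0, 0, 0, 0, 0, 7, 0, 0, 0, 0, 0, 0, 0, 0, 0, 0, 0, 0, 0, 0, 0]}}

```text
clock: 2.2
tool_pos: [0.4606, -0.2885, 0.0529]
orientation: [[0.225, -0.974, 0.001], [-0.974, -0.225, -0.001], [0.001, -0.001, -1.0]]
ft_force: [0.4, 0.2, -1.0]
finger_gap: 0.085
```

Emit:
{"api": "play_rows", "payload": {"increments": [0, 0, 0, 0, 0, 0, 0, 0, 0, 0, 0, 0, 0, 0, 0, 0, 0, 0, 0, 0, 0, 0, 0, 0, 0, 0, 0, 0, 0, 0, 0, 0, 0, 0, 0, 0, 0, 0, 0, 0, 0, 0], "grip": 1, "newtons": 90}}

```text
clock: 2.9
tool_pos: [0.461, -0.2885, 0.0537]
orientation: [[0.226, -0.974, 0.002], [-0.974, -0.226, -0.001], [0.002, -0.001, -1.0]]
ft_force: [-1.3, -0.7, 7.5]
finger_gap: 0.0594
```

```bash
python3 - <<'E'
from h import *
s=readout.sense(); print(s['tool_pos'],yawof(s['orientation']),s['finger_gap'],s['ft_force'],s['clock'])
E
```

```text
[ 0.46100608 -0.28847781  0.05369099] -76.94891696572584 0.059437572658067254 [-1.34530245 -0.66634885  7.52100848] 2.9
```

```bash
python3 - <<'E'
from h import *
d=optics.get_image('wrist'); save('w2.png',d['img'])
d=optics.get_image('side'); save('s2.png',cv2.resize(d['img'][250:420,210:410],None,fx=3.5,fy=3.5,interpolation=cv2.INTER_CUBIC))
E
```

```text
(no output)
```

View pics/w2.png

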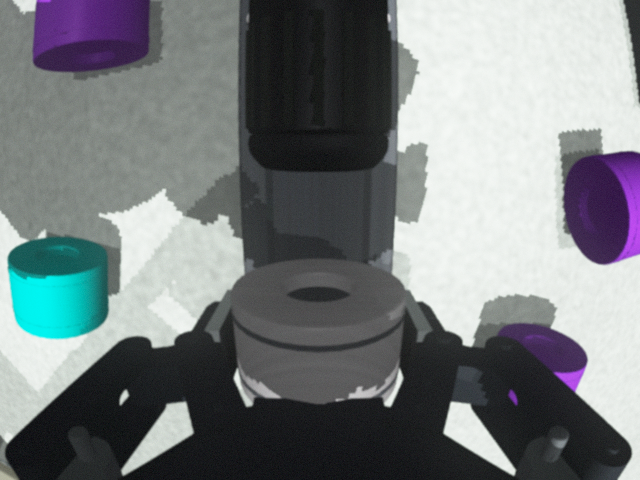

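View pics/s2.png

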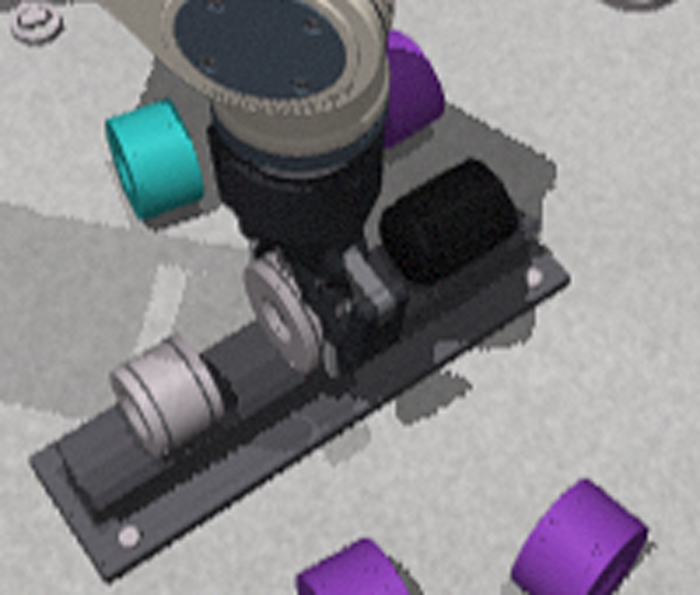

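Ring sits between the pads (wrist view, its near face centred at (318,292)), and it looks level. Lifting.

Emit:
{"api": "play_rows", "payload": {"increments": [0, 0, -4, 0, 0, 0, 0, 0, -10, 0, 0, 0, 0, 0, -16, 0, 0, 0, 0, 0, -20, 0, 0, 0, 0, 0, -20, 0, 0, 0, 0, 0, -20, 0, 0, 0, 0, 0, -10, 0, 0, 0, 0, 0, 0, 0, 0, 0, 0, 0, 0, 0, 0, 0]}}

```text
clock: 3.9
tool_pos: [0.4598, -0.2876, 0.1518]
orientation: [[0.226, -0.974, -0.001], [-0.974, -0.226, 0.0], [-0.001, 0.001, -1.0]]
ft_force: [0.1, -0.7, -7.0]
finger_gap: 0.0596
```

```bash
python3 - <<'E'
from h import *
s=readout.sense(); print(s['tool_pos'],yawof(s['orientation']),s['finger_gap'],s['ft_force'],s['ft_torque'],s['clock'])
d=optics.get_image('side'); pickle.dump(d,open('s3.pkl','wb')); save('s3.png',cv2.resize(d['img'][200:420,210:410],None,fx=2.7,fy=2.7,interpolation=cv2.INTER_CUBIC))
d=optics.get_image('wrist');pickle.dump(d,open('w3.pkl','wb')); save('w3.png',d['img'])
E
```

```text
[ 0.45983561 -0.28755069  0.15184422] -76.9640175748486 0.05963223258071738 [ 0.11672505 -0.73422865 -6.97874911] [ 0.03463564  0.01114797 -0.01950046] 3.9
```

View pics/s3.png

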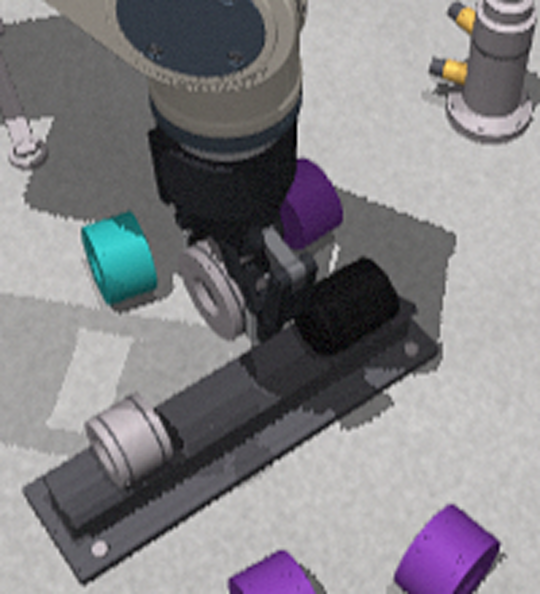

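View pics/w3.png

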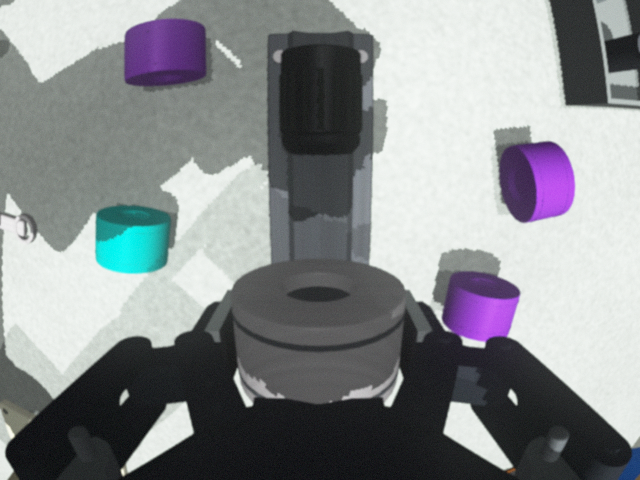

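```bash
cat >> h.py <<'E'
def held(d,r,hl,zaxis):
    """pose of held ring relative to TCP"""
    s=readout.sense(); p=s['tool_pos']; yaw=np.radians(yawof(s['orientation'])+90); W=wcloud(d)
    a=np.array([np.cos(yaw),np.sin(yaw)]); n=np.array([-a[1],a[0]])
    P=W.reshape(-1,3);P=P[np.isfinite(P[:,0])]; q=np.c_[(P[:,:2]-p[:2])@a,(P[:,:2]-p[:2])@n,P[:,2]]
    q=q[(abs(q[:,0])<hl+.012)&(abs(q[:,1])<r+.003)&(abs(q[:,2]-zaxis)<r+.006)]
    return q
E
python3 - <<'E'
from h import *
d=pickle.load(open('w3.pkl','rb'));
q=held(d,.031,.019,.173); print(len(q)); 
h=np.histogram(q[:,0],bins=np.arange(-.032,.032,.002)); print(list(zip((h[1]*1e3).round(),h[0])))
F=q[(q[:,0]>.014)&(np.hypot(q[:,1],q[:,2]-.173)>.015)&(np.hypot(q[:,1],q[:,2]-.173)<.027)]
A=np.c_[F[:,1:],np.ones(len(F))]; co=np.linalg.lstsq(A,F[:,0],rcond=None)[0]; print('face plane',co, 'at axis',co@[0,.173,1],'tilt deg',np.degrees(co[:2]))
C=q[(q[:,0]<.012)&(q[:,0]>-.02)&(q[:,2]>.173)]
g=least_squares(lambda p:np.hypot(C[:,1]-p[0]-p[2]*C[:,0],C[:,2]-p[1]-p[3]*C[:,0])-.031,[0,.173,0,0],loss='soft_l1',f_scale=.001); print('cyl lat,z,yaw,pitch',g.x, len(C))
E
```

```text
24978
[(np.float64(-32.0), np.int64(0)), (np.float64(-30.0), np.int64(0)), (np.float64(-28.0), np.int64(0)), (np.float64(-26.0), np.int64(0)), (np.float64(-24.0), np.int64(0)), (np.float64(-22.0), np.int64(0)), (np.float64(-20.0), np.int64(2)), (np.float64(-18.0), np.int64(60)), (np.float64(-16.0), np.int64(98)), (np.float64(-14.0), np.int64(99)), (np.float64(-12.0), np.int64(240)), (np.float64(-10.0), np.int64(412)), (np.float64(-8.0), np.int64(760)), (np.float64(-6.0), np.int64(812)), (np.float64(-4.0), np.int64(880)), (np.float64(-2.0), np.int64(892)), (np.float64(0.0), np.int64(910)), (np.float64(2.0), np.int64(1027)), (np.float64(4.0), np.int64(1022)), (np.float64(6.0), np.int64(1118)), (np.float64(8.0), np.int64(1139)), (np.float64(10.0), np.int64(1644)), (np.float64(12.0), np.int64(2605)), (np.float64(14.0), np.int64(1325)), (np.float64(16.0), np.int64(1393)), (np.float64(18.0), np.int64(8497)), (np.float64(20.0), np.int64(43)), (np.float64(22.0), np.int64(0)), (np.float64(24.0), np.int64(0)), (np.float64(26.0), np.int64(0)), (np.float64(28.0), np.int64(0))]
face plane [-0.00029883  0.00157129  0.01902196] at axis 0.019293790872942484 tilt deg [-0.01712159  0.09002815]
cyl lat,z,yaw,pitch [ 1.30051944e-04  1.73026647e-01 -2.70333817e-03  1.79132825e-02] 11070
```

```bash
python3 -c "
from h import *
plan([.5876,.0026,.129],3,14,12)"
```

```text
[np.float64(-18.1), np.float64(-13.6), np.float64(1.6), 0, 0, np.float64(-6.66)]
[np.float64(-16.4), np.float64(-15.6), np.float64(1.6), 0, 0, np.float64(-6.66)]
[np.float64(-14.5), np.float64(-17.4), np.float64(1.6), 0, 0, np.float64(-6.66)]
[np.float64(-12.4), np.float64(-19.0), np.float64(1.6), 0, 0, np.float64(-6.66)]
[np.float64(-10.1), np.float64(-20.3), np.float64(1.6), 0, 0, np.float64(-6.66)]
[np.float64(-7.7), np.float64(-21.3), np.float64(1.6), 0, 0, np.float64(-6.66)]
[np.float64(-5.2), np.float64(-22.0), np.float64(1.6), 0, 0, np.float64(-6.66)]
[np.float64(-2.6), np.float64(-22.5), np.float64(1.6), 0, 0, np.float64(-6.66)]
[np.float64(0.1), np.float64(-22.6), np.float64(1.6), 0, 0, np.float64(-6.66)]
[np.float64(2.7), np.float64(-22.5), np.float64(1.6), 0, 0, np.float64(-6.66)]
[np.float64(5.3), np.float64(-22.0), np.float64(1.6), 0, 0, np.float64(-6.66)]
[np.float64(7.8), np.float64(-21.3), np.float64(1.6), 0, 0, np.float64(-6.66)]
[np.float64(10.2), np.float64(-20.2), np.float64(1.6), 0, 0, 0]
[np.float64(10.2), np.float64(-20.2), np.float64(1.6), 0, 0, 0]
from [ 0.4595 -0.2874  0.1512] -76.97 dyaw 79.97 clock 4.0
```

Emit:
{"api": "play_rows", "payload": {"increments": [-18, -13.5, 1.5, 0, 0, -6.7, -16.5, -15.5, 1.5, 0, 0, -6.7, -14.5, -17.5, 1.5, 0, 0, -6.7, -12.5, -19, 1.5, 0, 0, -6.7, -10, -20.5, 1.5, 0, 0, -6.7, -7.5, -21.5, 1.5, 0, 0, -6.7, -5, -22, 1.5, 0, 0, -6.7, -2.5, -22.5, 1.5, 0, 0, -6.7]}}

```text
clock: 4.8
tool_pos: [0.5333, -0.121, 0.1391]
orientation: [[0.92, -0.392, -0.002], [-0.392, -0.92, 0.0], [-0.002, 0.0, -1.0]]
ft_force: [0.5, -0.3, -6.5]
finger_gap: 0.0593
```

Emit:
{"api": "play_rows", "payload": {"increments": [0, -22.5, 1.5, 0, 0, -6.7, 2.5, -22.5, 1.5, 0, 0, -6.7, 5.5, -22, 1.5, 0, 0, -6.6, 8, -21.5, 1.5, 0, 0, -6.4, 10, -14, 1.5, 0, 0, 0, 6, -8, 1, 0, 0, 0, 0, 0, 0, 0, 0, 0, 0, 0, 0, 0, 0, 0]}}

```text
clock: 5.6
tool_pos: [0.5843, -0.0164, 0.1314]
orientation: [[0.999, 0.052, -0.001], [0.052, -0.999, -0.0], [-0.001, 0.0, -1.0]]
ft_force: [-0.7, -0.4, -8.4]
finger_gap: 0.0594
```

```bash
cat >> h.py <<'E'
def rodcheck(d,lo=.01,hi=.115,zb=.148):
    root=np.array([.5784,.1774]); yaw=np.radians(-87); a=np.array([np.cos(yaw),np.sin(yaw)]); W=wcloud(d)
    c=root+a*(lo+hi)/2; P=crop(W,c,yaw,(hi-lo)/2,.018,zb,.168)
    s=fitcyl(P,.01,[*c,.15],yaw)
    P2=crop(W,root+a*.06,yaw,.12,.006,.15,.168); t=(P2[:,:2]-root)@a
    print('rod',s,'t',np.percentile(t,[1,99]).round(4)); y=np.radians(s[2]); 
    cc=s[0]; sn=readout.sense(); print('tcp',sn['tool_pos'].round(4),'yaw',round(yawof(sn['orientation']),2),'F',sn['ft_force'].round(1),'gap',sn['finger_gap'],'clk',sn['clock'])
    aa=np.array([np.cos(y),np.sin(y)]); nn=np.array([-aa[1],aa[0]]); q=sn['tool_pos'][:2]
    print('tcp lateral off rod axis (along +n=%s)'%nn.round(3),((q-cc)@nn).round(4),'t of tcp from root guess',((q-root)@aa).round(4))
    return s
E
python3 - <<'E'
from h import *
d=optics.get_image('wrist');pickle.dump(d,open('w4.pkl','wb')); save('w4.png',d['img']); rodcheck(d)
E
```

```text
rod (array([0.58331505, 0.11507394]), np.float64(0.15016970018973097), np.float64(-86.92616569076472), np.float64(0.000334254964200989), 6533) t [0.0801 0.1749]
tcp [ 0.5842 -0.0167  0.1316] yaw 2.95 F [-0.3 -0.5 -6.3] gap 0.06007030852149424 clk 5.65
tcp lateral off rod axis (along +n=[0.999 0.054]) -0.0062 t of tcp from root guess 0.1941
```

View pics/w4.png

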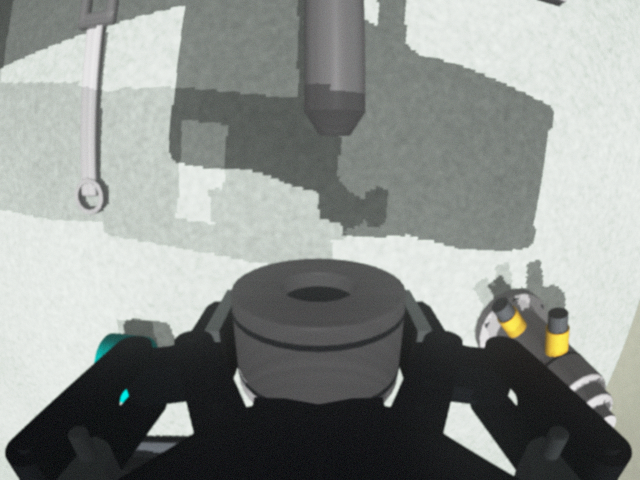

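Wrist view: the rod tip at (333,133) is about 15 px right of the ring's bore (318,292), i.e. I must shift about +6 mm in tool x.

Emit:
{"api": "play_rows", "payload": {"increments": [3, -5, 1.5, 0, 0, 0, 3.2, -5, 1.3, 0, 0, 0, 0, 0, 0, 0, 0, 0, 0, 0, 0, 0, 0, 0]}}

```text
clock: 6.05
tool_pos: [0.5904, -0.0056, 0.129]
orientation: [[0.999, 0.053, -0.0], [0.053, -0.999, -0.0], [-0.0, 0.0, -1.0]]
ft_force: [0.3, -0.7, -6.7]
finger_gap: 0.0597
```

```bash
cat >> h.py <<'E'
def heldfit(d,r,zaxis,face=.019):
    q=held(d,r,face,zaxis); C=q[(q[:,0]<face-.007)&(q[:,0]>-.02)&(q[:,2]>zaxis)]
    g=least_squares(lambda p:np.hypot(C[:,1]-p[0]-p[2]*C[:,0],C[:,2]-p[1]-p[3]*C[:,0])-r,[0,zaxis,0,0],loss='soft_l1',f_scale=.001)
    print('held lat(+ = left of tool -y dir),z,yaw,pitch',g.x.round(4),len(C)); 
E
python3 - <<'E'
from h import *
d=optics.get_image('wrist');pickle.dump(d,open('w5.pkl','wb')); rodcheck(d,lo=.07,hi=.117); heldfit(d,.031,.15)
W=wcloud(d); P=crop(W,(.587,.06),np.radians(-87),.02,.006,.14,.168); print('tip y',np.sort(P[:,1])[:8])
E
```

```text
rod (array([0.58498181, 0.08412056]), np.float64(0.15015034197407395), np.float64(-86.86665459448805), np.float64(0.00034326031497754726), 9009) t [0.0707 0.1648]
tcp [ 0.5903 -0.0057  0.129 ] yaw 3.03 F [-0.5 -0.5 -6.8] gap 0.05965802298021381 clk 6.1
tcp lateral off rod axis (along +n=[0.999 0.055]) 0.0004 t of tcp from root guess 0.1835
held lat(+ = left of tool -y dir),z,yaw,pitch [-0.0005  0.1507  0.0089  0.0215] 11348
tip y [0.05375373 0.05377075 0.0537806  0.05385525 0.05395259 0.05396031
 0.05397105 0.05398305]
```

Emit:
{"api": "play_rows", "payload": {"increments": [0, -10, 0, 0, 0, 0, 0, -15, 0, 0, 0, 0, 0, -12, 0, 0, 0, 0, 0, -8, 0, 0, 0, 0, 0, -8, 0, 0, 0, 0, 0, -8, 0, 0, 0, 0, 0, 0, 0, 0, 0, 0, 0, 0, 0, 0, 0, 0]}}

```text
clock: 6.9
tool_pos: [0.5872, 0.0553, 0.129]
orientation: [[0.999, 0.053, -0.0], [0.053, -0.999, -0.0], [-0.0, 0.0, -1.0]]
ft_force: [-0.2, -0.1, -7.1]
finger_gap: 0.0591
```

```bash
python3 - <<'E'
from h import *
d=optics.get_image('wrist');pickle.dump(d,open('w6.pkl','wb')); rodcheck(d,lo=.03,hi=.07); heldfit(d,.031,.15); save('w6.png',d['img'])
E
```

```text
rod (array([0.5826446 , 0.12755582]), np.float64(0.15017711920363816), np.float64(-86.93010938363864), np.float64(0.00032686981827358824), 7949) t [0.0102 0.1045]
tcp [0.5872 0.0551 0.129 ] yaw 3.04 F [-0.1 -0.  -7.5] gap 0.05952897158956158 clk 6.95
tcp lateral off rod axis (along +n=[0.999 0.054]) 0.0006 t of tcp from root guess 0.1226
held lat(+ = left of tool -y dir),z,yaw,pitch [-0.0005  0.1507  0.0062  0.0197] 11162
```

View pics/w6.png

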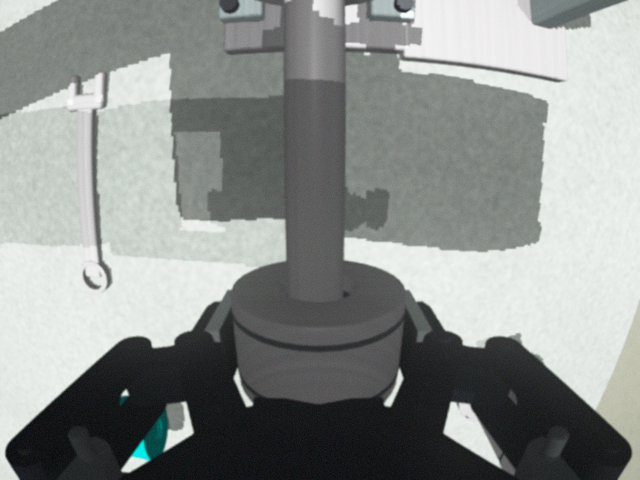

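The rod (316,290) now enters the ring's bore, and the force is unchanged at just the weight. Continuing.

Emit:
{"api": "play_rows", "payload": {"increments": [-0.5, -8, 0, 0, 0, 0, 0, -14, 0, 0, 0, 0, 0, -14, 0, 0, 0, 0, 0, -14, 0, 0, 0, 0, 0, -14, 0, 0, 0, 0, 0, -14, 0, 0, 0, 0, 0, -8, 0, 0, 0, 0, 0, 0, 0, 0, 0, 0, 0, 0, 0, 0, 0, 0]}}

```text
clock: 7.85
tool_pos: [0.582, 0.1411, 0.129]
orientation: [[0.999, 0.053, -0.0], [0.053, -0.999, -0.0], [-0.0, 0.0, -1.0]]
ft_force: [-0.1, -0.2, -7.3]
finger_gap: 0.0595
```

```bash
python3 - <<'E'
from h import *
d=optics.get_image('wrist');pickle.dump(d,open('w7.pkl','wb')); save('w7.png',d['img'])
W=wcloud(d); s=readout.sense(); print(s['tool_pos'],s['ft_force'],s['finger_gap'])
# collar face: points at radius 12..27 off axis z<0.15.. 
root=np.array([.5784,.1774]); yaw=np.radians(-86.9); a=np.array([np.cos(yaw),np.sin(yaw)]); n=np.array([-a[1],a[0]])
P=W.reshape(-1,3);P=P[np.isfinite(P[:,0])]; t=(P[:,:2]-root)@a; l=(P[:,:2]-np.array([.5826,.1276]))@n; r=np.hypot(l,P[:,2]-.15)
m=(r>.015)&(r<.0275)&(abs(t)<.05)
h=np.histogram(t[m],bins=np.arange(-.05,.05,.002)); print([(round(x*1e3),int(c)) for x,c in zip(h[1],h[0]) if c])
E
```

```text
[0.5820506  0.14081082 0.12893227] [-6.09713486e-03 -3.46560509e-01 -7.76592740e+00] 0.05954946785356079
[(-50, 646), (-48, 665), (-46, 946), (-44, 1206), (-42, 348), (-40, 376), (-38, 381), (-36, 391), (-34, 388), (-32, 349), (-30, 326), (-28, 388), (-26, 387), (-24, 366), (-22, 366), (-20, 373), (-18, 374), (-16, 367), (-14, 2384), (-12, 224), (-10, 236), (-8, 237), (-6, 229), (-4, 208), (-2, 83), (16, 4599), (18, 75)]
```

View pics/w7.png

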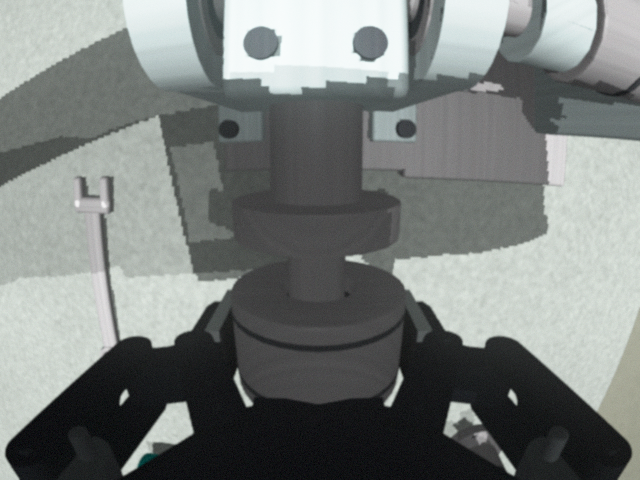

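Emit:
{"api": "play_rows", "payload": {"increments": [0, -8, 0, 0, 0, 0, 0, -6, 0, 0, 0, 0, 0, -1.5, 0, 0, 0, 0, 0, 0, 0, 0, 0, 0]}}

```text
clock: 8.3
tool_pos: [0.5813, 0.1569, 0.129]
orientation: [[0.999, 0.053, -0.0], [0.053, -0.999, 0.0], [-0.0, -0.0, -1.0]]
ft_force: [1.0, -0.5, -7.5]
finger_gap: 0.0595
```

Emit:
{"api": "play_rows", "payload": {"increments": [0, -1.5, 0, 0, 0, 0, 0, -1, 0, 0, 0, 0, 0, 0, 0, 0, 0, 0]}}

```text
clock: 8.6
tool_pos: [0.5812, 0.1591, 0.129]
orientation: [[0.999, 0.053, -0.0], [0.053, -0.999, -0.0], [-0.0, 0.0, -1.0]]
ft_force: [0.4, -0.0, -6.9]
finger_gap: 0.0596
```

Almost there with no contact yet, so I'll creep on, lowering slightly too.

Emit:
{"api": "play_rows", "payload": {"increments": [0, -0.7, 0.5, 0, 0, 0, 0, -0.7, 0.5, 0, 0, 0, 0, 0, 0, 0, 0, 0]}}

```text
clock: 8.9
tool_pos: [0.5812, 0.1599, 0.1281]
orientation: [[0.999, 0.053, 0.0], [0.053, -0.999, -0.001], [0.0, 0.001, -1.0]]
ft_force: [0.6, -4.9, -5.4]
finger_gap: 0.0593
```

Emit:
{"api": "play_rows", "payload": {"increments": [0, -0.7, 0, 0, 0, 0, 0, -0.7, 0, 0, 0, 0, 0, 0, 0, 0, 0, 0]}}

```text
clock: 9.2
tool_pos: [0.5812, 0.1599, 0.1281]
orientation: [[0.999, 0.053, -0.0], [0.053, -0.999, -0.003], [-0.0, 0.003, -1.0]]
ft_force: [1.5, -11.4, -5.0]
finger_gap: 0.0597
```

Contact with the collar (11 N). Ease the press, lower the ring onto the rod.

Emit:
{"api": "play_rows", "payload": {"increments": [0, 0.6, 0.7, 0, 0, 0, 0, 0, 0.7, 0, 0, 0, 0, 0, 0.7, 0, 0, 0, 0, 0, 0.4, 0, 0, 0, 0, 0, 0, 0, 0, 0]}}

```text
clock: 9.7
tool_pos: [0.5813, 0.1599, 0.1258]
orientation: [[0.999, 0.053, 0.0], [0.053, -0.999, -0.002], [0.0, 0.002, -1.0]]
ft_force: [0.4, -8.2, -3.7]
finger_gap: 0.0596
```

Emit:
{"api": "play_rows", "payload": {"increments": [0, 0, 0, 0, 0, 0, 0, 0, 0, 0, 0, 0, 0, 0, 0, 0, 0, 0, 0, 0, 0, 0, 0, 0, 0, 0, 0, 0, 0, 0], "grip": -1}}

```text
clock: 10.2
tool_pos: [0.5813, 0.1615, 0.1258]
orientation: [[0.999, 0.053, 0.001], [0.053, -0.999, 0.0], [0.001, -0.0, -1.0]]
ft_force: [-0.7, 0.6, 0.4]
finger_gap: 0.0855
```

```bash
python3 - <<'E'
from h import *
d=optics.get_image('wrist');pickle.dump(d,open('w8.pkl','wb')); save('w8.png',d['img'])
d=optics.get_image('top'); save('t8.png',cv2.resize(d['img'][170:290,90:260],None,fx=4,fy=4,interpolation=cv2.INTER_CUBIC))
s=readout.sense(); print(s['tool_pos'],s['ft_force'],s['finger_gap'],s['clock'])
E
```

```text
[0.5811094  0.16142064 0.12563203] [ 0.22852194 -0.12616168 -0.15542768] 0.08546059881554342 10.3
```

View pics/w8.png

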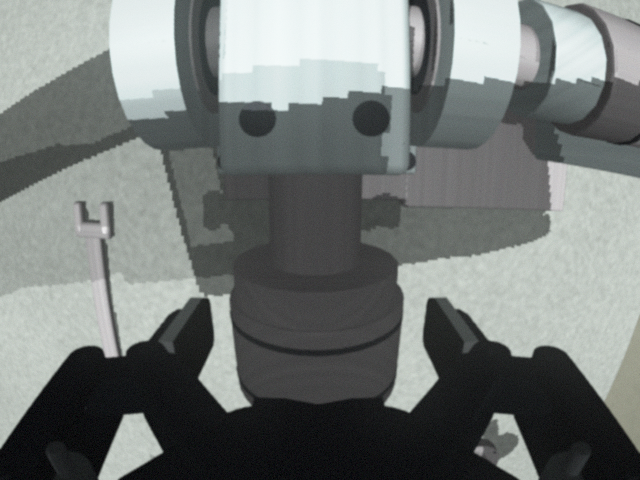

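The large ring sits against the collar: in the wrist view there is no visible gap between the collar rim at (315,255) and the ring behind it. Next, lift off and go to the small ring.

Emit:
{"api": "play_rows", "payload": {"increments": [0, 0, -10, 0, 0, 0, 0, 0, -25, 0, 0, 0, 0, 0, -35, 0, 0, 0, 0, 0, -25, 0, 0, 0]}}

```text
clock: 10.7
tool_pos: [0.5816, 0.1614, 0.2231]
orientation: [[0.999, 0.053, 0.002], [0.053, -0.999, 0.001], [0.002, -0.0, -1.0]]
ft_force: [-0.5, 0.1, 0.2]
finger_gap: 0.0854
```

```bash
python3 -c "
from h import *
plan([.380,-.3073,.150],-77,15,12)"
```

```text
[np.float64(-15.1), np.float64(30.5), np.float64(4.9), 0, 0, np.float64(6.67)]
[np.float64(-11.4), np.float64(32.0), np.float64(4.9), 0, 0, np.float64(6.67)]
[np.float64(-7.6), np.float64(33.1), np.float64(4.9), 0, 0, np.float64(6.67)]
[np.float64(-3.7), np.float64(33.8), np.float64(4.9), 0, 0, np.float64(6.67)]
[np.float64(0.2), np.float64(34.0), np.float64(4.9), 0, 0, np.float64(6.67)]
[np.float64(4.2), np.float64(33.8), np.float64(4.9), 0, 0, np.float64(6.67)]
[np.float64(8.1), np.float64(33.0), np.float64(4.9), 0, 0, np.float64(6.67)]
[np.float64(11.8), np.float64(31.9), np.float64(4.9), 0, 0, np.float64(6.67)]
[np.float64(15.5), np.float64(30.3), np.float64(4.9), 0, 0, np.float64(6.67)]
[np.float64(18.9), np.float64(28.3), np.float64(4.9), 0, 0, np.float64(6.67)]
[np.float64(22.0), np.float64(25.9), np.float64(4.9), 0, 0, np.float64(6.67)]
[np.float64(24.9), np.float64(23.2), np.float64(4.9), 0, 0, np.float64(6.67)]
[np.float64(27.4), np.float64(20.1), np.float64(4.9), 0, 0, 0]
[np.float64(27.4), np.float64(20.1), np.float64(4.9), 0, 0, 0]
[np.float64(27.4), np.float64(20.1), np.float64(4.9), 0, 0, 0]
from [0.5816 0.1614 0.2231] 3.03 dyaw -80.03 clock 10.7
```

Emit:
{"api": "play_rows", "payload": {"increments": [-15, 30.5, 3, 0, 0, 6.7, -11.5, 32, 3, 0, 0, 6.7, -7.5, 33, 5, 0, 0, 6.7, -3.5, 34, 5, 0, 0, 6.7, 0, 34, 5, 0, 0, 6.7, 4, 34, 5, 0, 0, 6.7, 8, 33, 5, 0, 0, 6.7, 12, 32, 5, 0, 0, 6.7]}}

```text
clock: 11.5
tool_pos: [0.4726, -0.0899, 0.1852]
orientation: [[0.632, -0.775, 0.001], [-0.775, -0.632, -0.0], [0.001, -0.001, -1.0]]
ft_force: [-0.0, -0.2, -0.2]
finger_gap: 0.0856
```

Emit:
{"api": "play_rows", "payload": {"increments": [15.5, 30.5, 5, 0, 0, 6.7, 19, 28.5, 5, 0, 0, 6.7, 22, 26, 5, 0, 0, 6.5, 25, 23, 5, 0, 0, 6.5, 27, 20, 5, 0, 0, 0, 27, 20, 5, 0, 0, 0, 20, 15, 3, 0, 0, 0, 5, 4, 2, 0, 0, 0, 0, 0, 0, 0, 0, 0, 0, 0, 0, 0, 0, 0]}}

```text
clock: 12.5
tool_pos: [0.3791, -0.3036, 0.1498]
orientation: [[0.225, -0.974, 0.0], [-0.974, -0.225, 0.0], [-0.0, -0.0, -1.0]]
ft_force: [0.2, -0.1, 0.2]
finger_gap: 0.0854
```

```bash
cat >> h.py <<'E'
def railcheck(d,parts):
    W=wcloud(d); Y=np.radians(13); a=np.array([np.cos(Y),np.sin(Y)])
    for k,c,r,z in parts:
        P=crop(W,c,Y,.05 if k=='cap' else .03,r+.004,z,z+.045); t=(P[:,:2]-c)@a
        f=fitcyl(P,r,[*c,z],Y); print(k,np.percentile(t,[1,5,95,99]).round(4),f,(f[0]+a*np.mean(np.percentile(t,[2,98]))).round(4))
E
python3 - <<'E'
from h import *
d=optics.get_image('wrist');pickle.dump(d,open('w9.pkl','wb')); save('w9.png',d['img'])
s=readout.sense(); print(s['tool_pos'],yawof(s['orientation']),s['clock'])
railcheck(d,[('S',(.379,-.3075),.024,.067),('cap',(.547,-.2685),.024,.067)])
E
```

```text
[ 0.37922732 -0.30335103  0.14979303] -76.92420558004889 12.55
S [-0.0177 -0.0158  0.0192  0.0195] (array([ 0.37894259, -0.30725303]), np.float64(0.0672298135237566), np.float64(13.085517491307764), np.float64(0.0003854317283513292), 4894) [ 0.38  -0.307]
cap [-0.0294 -0.0292 -0.0209 -0.0166] (array([ 0.54705413, -0.26875225]), np.float64(0.06308739073504921), np.float64(12.111251460933834), np.float64(0.002446102331723446), 1708) [ 0.5235 -0.2742]
```

View pics/w9.png

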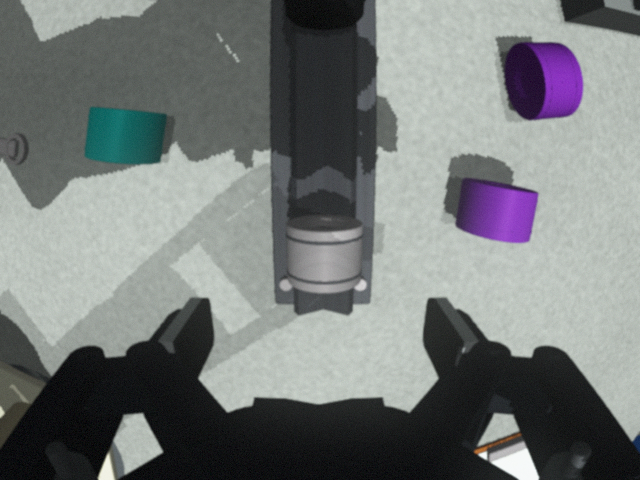

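Small ring at (324,252), small offset from the jaw midline. Shift +3.7 mm in tool x and descend to z = 0.049.

Emit:
{"api": "play_rows", "payload": {"increments": [3.7, 0, 10, 0, 0, 0, 0, 0, 22, 0, 0, 0, 0, 0, 26, 0, 0, 0, 0, 0, 22, 0, 0, 0, 0, 0, 13, 0, 0, 0, 0, 0, 7, 0, 0, 0, 0, 0, 0, 0, 0, 0, 0, 0, 0, 0, 0, 0]}}

```text
clock: 13.35
tool_pos: [0.3801, -0.308, 0.05]
orientation: [[0.226, -0.974, 0.001], [-0.974, -0.226, -0.001], [0.001, -0.0, -1.0]]
ft_force: [-0.3, -0.3, 0.3]
finger_gap: 0.0851
```

Emit:
{"api": "play_rows", "payload": {"increments": [0, 0, 0, 0, 0, 0, 0, 0, 0, 0, 0, 0, 0, 0, 0, 0, 0, 0, 0, 0, 0, 0, 0, 0, 0, 0, 0, 0, 0, 0, 0, 0, 0, 0, 0, 0, 0, 0, 0, 0, 0, 0, 0, 0, 0, 0, 0, 0], "grip": 1, "newtons": 70}}

```text
clock: 14.15
tool_pos: [0.3797, -0.3073, 0.0504]
orientation: [[0.225, -0.974, 0.0], [-0.974, -0.225, 0.001], [-0.001, -0.0, -1.0]]
ft_force: [-0.4, 5.3, 12.1]
finger_gap: 0.0461
```

Emit:
{"api": "play_rows", "payload": {"increments": [0, 0, -4, 0, 0, 0, 0, 0, -10, 0, 0, 0, 0, 0, -16, 0, 0, 0, 0, 0, -20, 0, 0, 0, 0, 0, -20, 0, 0, 0, 0, 0, -20, 0, 0, 0, 0, 0, -10, 0, 0, 0, 0, 0, 0, 0, 0, 0, 0, 0, 0, 0, 0, 0]}}

```text
clock: 15.05
tool_pos: [0.3794, -0.3076, 0.1493]
orientation: [[0.225, -0.974, -0.0], [-0.974, -0.225, 0.0], [-0.0, 0.0, -1.0]]
ft_force: [-0.2, 0.1, -3.0]
finger_gap: 0.0458
```

```bash
python3 - <<'E'
from h import *
d=optics.get_image('wrist');pickle.dump(d,open('w10.pkl','wb')); save('w10.png',d['img'])
s=readout.sense(); print(s['tool_pos'],yawof(s['orientation']),s['finger_gap'],s['ft_force'],s['clock'])
z=s['tool_pos'][2]+.018; heldfit(d,.024,z)
q=held(d,.024,.019,z); F=q[(q[:,0]>.014)&(np.hypot(q[:,1],q[:,2]-z)>.015)&(np.hypot(q[:,1],q[:,2]-z)<.022)]; print('face',np.median(F[:,0]))
plan([.5898,-.005,.132],3.05,14,12)
E
```

```text
[ 0.37914052 -0.30739372  0.14883485] -76.97226548417456 0.04601189930827002 [-0.19678261  0.61563587 -3.86020836] 15.1
held lat(+ = left of tool -y dir),z,yaw,pitch [-0.      0.1664  0.0026  0.0245] 10770
face 0.0187009774133036
[np.float64(-17.7), np.float64(-19.5), np.float64(1.2), 0, 0, np.float64(-6.67)]
[np.float64(-15.3), np.float64(-21.4), np.float64(1.2), 0, 0, np.float64(-6.67)]
[np.float64(-12.7), np.float64(-23.1), np.float64(1.2), 0, 0, np.float64(-6.67)]
[np.float64(-9.9), np.float64(-24.4), np.float64(1.2), 0, 0, np.float64(-6.67)]
[np.float64(-7.0), np.float64(-25.4), np.float64(1.2), 0, 0, np.float64(-6.67)]
[np.float64(-4.0), np.float64(-26.0), np.float64(1.2), 0, 0, np.float64(-6.67)]
[np.float64(-1.0), np.float64(-26.3), np.float64(1.2), 0, 0, np.float64(-6.67)]
[np.float64(2.1), np.float64(-26.2), np.float64(1.2), 0, 0, np.float64(-6.67)]
[np.float64(5.1), np.float64(-25.8), np.float64(1.2), 0, 0, np.float64(-6.67)]
[np.float64(8.1), np.float64(-25.0), np.float64(1.2), 0, 0, np.float64(-6.67)]
[np.float64(10.9), np.float64(-23.9), np.float64(1.2), 0, 0, np.float64(-6.67)]
[np.float64(13.7), np.float64(-22.5), np.float64(1.2), 0, 0, np.float64(-6.67)]
[np.float64(16.2), np.float64(-20.8), np.float64(1.2), 0, 0, 0]
[np.float64(16.2), np.float64(-20.8), np.float64(1.2), 0, 0, 0]
from [ 0.3791 -0.3074  0.1488] -76.97 dyaw 80.02 clock 15.1
```

View pics/w10.png

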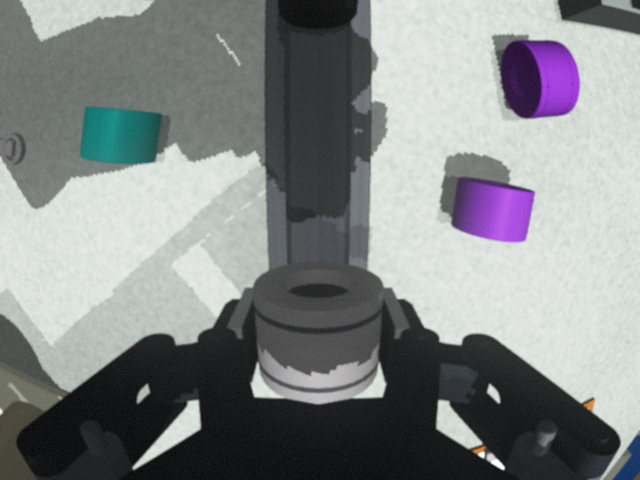

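Small ring held level (bore at (320,290)). Moving to the rod.

Emit:
{"api": "play_rows", "payload": {"increments": [-17.5, -19.5, 1, 0, 0, -6.7, -15.5, -21.5, 1, 0, 0, -6.7, -12.5, -23, 1, 0, 0, -6.7, -10, -24.5, 1, 0, 0, -6.7, -7, -25.5, 1, 0, 0, -6.7, -4, -26, 1, 0, 0, -6.7, -1, -26.5, 1, 0, 0, -6.7]}}

```text
clock: 15.8
tool_pos: [0.4847, -0.1549, 0.1412]
orientation: [[0.868, -0.497, -0.002], [-0.497, -0.868, 0.001], [-0.002, 0.0, -1.0]]
ft_force: [0.2, 0.6, -3.7]
finger_gap: 0.0461
```

Emit:
{"api": "play_rows", "payload": {"increments": [2, -26, 1, 0, 0, -6.7, 5, -26, 1, 0, 0, -6.7, 8, -25, 1, 0, 0, -6.7, 11, -24, 1, 0, 0, -6.6, 13.5, -22.5, 2, 0, 0, -6.5, 16, -16, 2, 0, 0, 0, 16, -12, 2, 0, 0, 0, 0, 0, 0, 0, 0, 0, 0, 0, 0, 0, 0, 0]}}

```text
clock: 16.7
tool_pos: [0.5887, -0.0178, 0.1311]
orientation: [[0.998, 0.055, -0.003], [0.055, -0.998, -0.0], [-0.003, -0.0, -1.0]]
ft_force: [-0.9, 1.3, -2.8]
finger_gap: 0.0458
```

```bash
python3 - <<'E'
from h import *
d=optics.get_image('wrist');pickle.dump(d,open('w11.pkl','wb')); save('w11.png',d['img'])
rodcheck(d,lo=.07,hi=.117); s=readout.sense(); z=s['tool_pos'][2]+.0175; heldfit(d,.024,z)
E
```

```text
rod (array([0.58499971, 0.08411829]), np.float64(0.15014591864025112), np.float64(-86.97553549513017), np.float64(0.0003583551788663812), 6607) t [0.082  0.1775]
tcp [ 0.5884 -0.0182  0.1313] yaw 3.14 F [-0.6  0.1 -3.5] gap 0.04581322252270927 clk 16.75
tcp lateral off rod axis (along +n=[0.999 0.053]) -0.002 t of tcp from root guess 0.1958
held lat(+ = left of tool -y dir),z,yaw,pitch [-0.0007  0.1483  0.0129  0.0226] 10853
```

View pics/w11.png

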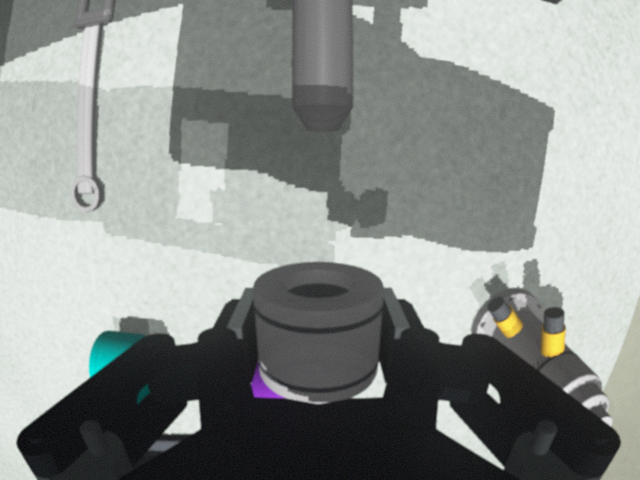

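Emit:
{"api": "play_rows", "payload": {"increments": [0.8, -12, -0.8, 0, 0, 0, 0.8, -14, -0.9, 0, 0, 0, 0, -10, 0, 0, 0, 0, 0, -6, 0, 0, 0, 0, 0, 0, 0, 0, 0, 0, 0, 0, 0, 0, 0, 0]}}

```text
clock: 17.35
tool_pos: [0.5889, 0.0242, 0.1343]
orientation: [[0.998, 0.055, 0.0], [0.055, -0.998, -0.0], [0.0, 0.0, -1.0]]
ft_force: [-0.2, 0.2, -2.6]
finger_gap: 0.0456
```

```bash
python3 - <<'E'
from h import *
d=optics.get_image('wrist');pickle.dump(d,open('w12.pkl','wb')); save('w12.png',d['img'])
rodcheck(d,lo=.07,hi=.117); s=readout.sense(); z=s['tool_pos'][2]+.0175; heldfit(d,.024,z)
E
```

```text
rod (array([0.58497241, 0.08411852]), np.float64(0.15017873704772583), np.float64(-86.91860698201315), np.float64(0.000324286245917408), 8319) t [0.0391 0.1356]
tcp [0.5889 0.024  0.1342] yaw 3.14 F [ 0.2 -0.3 -3.6] gap 0.045543330349665186 clk 17.4
tcp lateral off rod axis (along +n=[0.999 0.054]) 0.0007 t of tcp from root guess 0.1538
held lat(+ = left of tool -y dir),z,yaw,pitch [-0.0005  0.1515  0.0081  0.0237] 10907
```

View pics/w12.png

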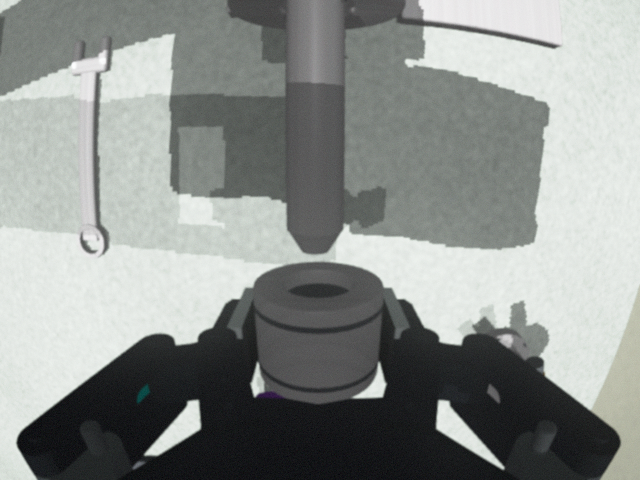

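Rod tip (316,245) lines up with the bore (318,290). I'll apply the last 1 mm corrections, then slide on.

Emit:
{"api": "play_rows", "payload": {"increments": [-0.9, -4, 1.2, 0, 0, 0, 0, -7, 0, 0, 0, 0, 0, -10, 0, 0, 0, 0, 0, -14, 0, 0, 0, 0, 0, -14, 0, 0, 0, 0, 0, -14, 0, 0, 0, 0, 0, -12, 0, 0, 0, 0, 0, -8, 0, 0, 0, 0, 0, 0, 0, 0, 0, 0, 0, 0, 0, 0, 0, 0]}}

```text
clock: 18.4
tool_pos: [0.5835, 0.1069, 0.133]
orientation: [[0.998, 0.055, -0.0], [0.055, -0.998, -0.0], [-0.0, 0.0, -1.0]]
ft_force: [0.6, -0.3, -3.3]
finger_gap: 0.0458
```

```bash
python3 - <<'E'
from h import *
d=optics.get_image('wrist');pickle.dump(d,open('w13.pkl','wb')); save('w13.png',d['img'])
rodcheck(d,lo=.05,hi=.07); s=readout.sense(); z=s['tool_pos'][2]+.0175; heldfit(d,.024,z)
E
```

```text
rod (array([0.57926745, 0.13322775]), np.float64(0.16126587586269453), np.float64(-171.78664246250702), np.float64(0.0015583510910220002), 2489) t [-0.0417  0.0538]
tcp [0.5835 0.1066 0.133 ] yaw 3.13 F [-0.2 -1.6 -3.2] gap 0.04601386317830504 clk 18.45
tcp lateral off rod axis (along +n=[ 0.143 -0.99 ]) 0.0269 t of tcp from root guess 0.0051
held lat(+ = left of tool -y dir),z,yaw,pitch [-0.0005  0.1502  0.0087  0.0239] 10896
```

View pics/w13.png

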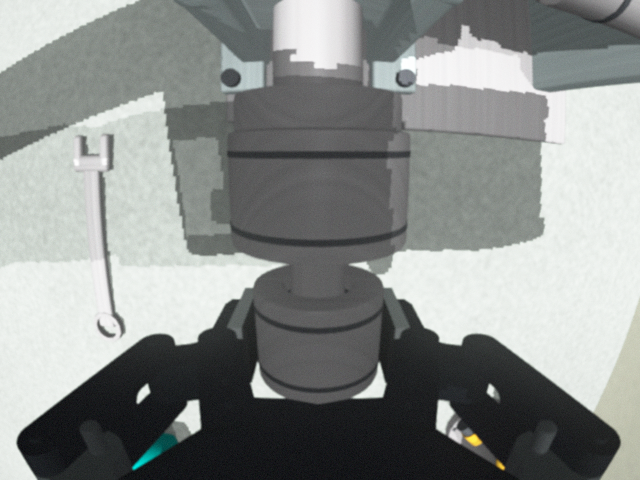

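The small ring is on the rod, with about 16 mm left to the large ring, which is flush on the collar at v≈130.

Emit:
{"api": "play_rows", "payload": {"increments": [0, -6, 0.5, 0, 0, 0, 0, -5, 0.5, 0, 0, 0, 0, -2, 0, 0, 0, 0, 0, 0, 0, 0, 0, 0]}}

```text
clock: 18.85
tool_pos: [0.5828, 0.1201, 0.132]
orientation: [[0.998, 0.055, -0.0], [0.055, -0.998, -0.0], [-0.0, 0.0, -1.0]]
ft_force: [-0.6, -0.2, -2.9]
finger_gap: 0.046
```

Emit:
{"api": "play_rows", "payload": {"increments": [0, -0.9, 0, 0, 0, 0, 0, -0.8, 0, 0, 0, 0, 0, 0, 0, 0, 0, 0]}}

```text
clock: 19.15
tool_pos: [0.5828, 0.1216, 0.1321]
orientation: [[0.999, 0.055, 0.0], [0.055, -0.999, 0.0], [0.0, -0.0, -1.0]]
ft_force: [-0.1, 0.0, -2.8]
finger_gap: 0.0459
```

Emit:
{"api": "play_rows", "payload": {"increments": [0, -0.8, 0, 0, 0, 0, 0, -0.7, 0, 0, 0, 0, 0, 0, 0, 0, 0, 0]}}

```text
clock: 19.45
tool_pos: [0.5827, 0.1227, 0.132]
orientation: [[0.999, 0.055, 0.0], [0.055, -0.999, -0.001], [-0.0, 0.001, -1.0]]
ft_force: [0.6, -2.8, -3.5]
finger_gap: 0.046
```

Contact started. Press a little more, then lower.

Emit:
{"api": "play_rows", "payload": {"increments": [0, -0.7, 0, 0, 0, 0, 0, -0.6, 0, 0, 0, 0, 0, 0, 0, 0, 0, 0]}}

```text
clock: 19.75
tool_pos: [0.5826, 0.1227, 0.132]
orientation: [[0.999, 0.055, -0.0], [0.055, -0.998, -0.002], [-0.0, 0.002, -1.0]]
ft_force: [0.3, -9.8, -2.0]
finger_gap: 0.046
```

Emit:
{"api": "play_rows", "payload": {"increments": [0, 0.3, 0.7, 0, 0, 0, 0, 0, 0.7, 0, 0, 0, 0, 0, 0.6, 0, 0, 0, 0, 0, 0, 0, 0, 0]}}

```text
clock: 20.15
tool_pos: [0.5829, 0.1227, 0.1304]
orientation: [[0.999, 0.055, 0.0], [0.055, -0.999, -0.002], [0.0, 0.002, -1.0]]
ft_force: [0.3, -8.6, 0.1]
finger_gap: 0.0457
```

Emit:
{"api": "play_rows", "payload": {"increments": [0, 0, 0, 0, 0, 0, 0, 0, 0, 0, 0, 0, 0, 0, 0, 0, 0, 0, 0, 0, 0, 0, 0, 0, 0, 0, 0, 0, 0, 0, 0, 0, 0, 0, 0, 0], "grip": -1}}

```text
clock: 20.75
tool_pos: [0.5826, 0.1242, 0.1301]
orientation: [[0.998, 0.055, 0.0], [0.055, -0.998, 0.0], [0.0, -0.0, -1.0]]
ft_force: [-0.0, 0.2, 0.5]
finger_gap: 0.0856
```

```bash
python3 - <<'E'
from h import *
d=optics.get_image('wrist');pickle.dump(d,open('w14.pkl','wb')); save('w14.png',d['img'])
s=readout.sense(); print(s['tool_pos'],s['ft_force'],s['finger_gap'],s['clock'])
E
```

```text
[0.58257113 0.12417081 0.13003625] [ 0.46741202 -0.23151944  0.03155299] 0.08554520162855475 20.8
```

View pics/w14.png

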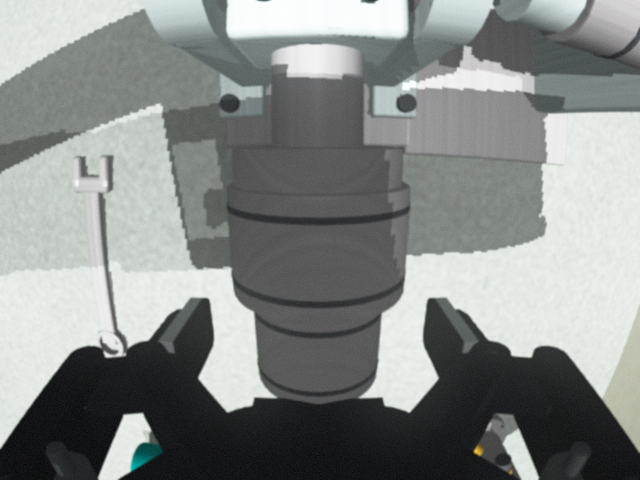

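Small ring seated against the large one, gripper clear. On to the cap.

Emit:
{"api": "play_rows", "payload": {"increments": [0, 0, -10, 0, 0, 0, 0, 0, -25, 0, 0, 0, 0, 0, -35, 0, 0, 0, 0, 0, -20, 0, 0, 0]}}

```text
clock: 21.2
tool_pos: [0.5836, 0.1242, 0.2232]
orientation: [[0.999, 0.055, 0.003], [0.055, -0.999, 0.001], [0.003, -0.0, -1.0]]
ft_force: [-1.0, 1.3, 0.9]
finger_gap: 0.0856
```

```bash
python3 -c "
from h import *
plan([.548,-.268,.150],-77,14,12)"
```

```text
[np.float64(-4.1), np.float64(27.8), np.float64(5.2), 0, 0, np.float64(6.68)]
[np.float64(-0.8), np.float64(28.1), np.float64(5.2), 0, 0, np.float64(6.68)]
[np.float64(2.5), np.float64(28.0), np.float64(5.2), 0, 0, np.float64(6.68)]
[np.float64(5.7), np.float64(27.5), np.float64(5.2), 0, 0, np.float64(6.68)]
[np.float64(8.9), np.float64(26.7), np.float64(5.2), 0, 0, np.float64(6.68)]
[np.float64(11.9), np.float64(25.5), np.float64(5.2), 0, 0, np.float64(6.68)]
[np.float64(14.8), np.float64(23.9), np.float64(5.2), 0, 0, np.float64(6.68)]
[np.float64(17.5), np.float64(22.0), np.float64(5.2), 0, 0, np.float64(6.68)]
[np.float64(19.9), np.float64(19.9), np.float64(5.2), 0, 0, np.float64(6.68)]
[np.float64(22.1), np.float64(17.4), np.float64(5.2), 0, 0, np.float64(6.68)]
[np.float64(24.0), np.float64(14.7), np.float64(5.2), 0, 0, np.float64(6.68)]
[np.float64(25.5), np.float64(11.8), np.float64(5.2), 0, 0, np.float64(6.68)]
[np.float64(26.7), np.float64(8.8), np.float64(5.2), 0, 0, 0]
[np.float64(26.7), np.float64(8.8), np.float64(5.2), 0, 0, 0]
from [0.5836 0.1242 0.2232] 3.13 dyaw -80.13 clock 21.2
```

Emit:
{"api": "play_rows", "payload": {"increments": [-4, 28, 2, 0, 0, 6.7, -1, 28, 3, 0, 0, 6.7, 2.5, 28, 5, 0, 0, 6.7, 5.5, 27.5, 5, 0, 0, 6.7, 9, 26.5, 5, 0, 0, 6.7, 12, 25.5, 6, 0, 0, 6.7, 15, 24, 6, 0, 0, 6.7]}}

```text
clock: 21.9
tool_pos: [0.5647, -0.0732, 0.1887]
orientation: [[0.719, -0.695, 0.001], [-0.695, -0.719, -0.0], [0.001, -0.001, -1.0]]
ft_force: [0.1, 0.2, -0.7]
finger_gap: 0.0856
```

Emit:
{"api": "play_rows", "payload": {"increments": [17.5, 22, 6, 0, 0, 6.7, 20, 20, 6, 0, 0, 6.7, 22, 17.5, 6, 0, 0, 6.7, 24, 14.5, 6, 0, 0, 6.6, 25.5, 12, 6, 0, 0, 6.5, 26.5, 9, 6, 0, 0, 0, 20, 6, 4, 0, 0, 0, 6, 3, 2, 0, 0, 0, 0, 0, 0, 0, 0, 0, 0, 0, 0, 0, 0, 0]}}

```text
clock: 22.9
tool_pos: [0.5457, -0.2666, 0.1464]
orientation: [[0.226, -0.974, 0.0], [-0.974, -0.226, 0.0], [-0.0, -0.0, -1.0]]
ft_force: [-0.6, 0.9, 0.2]
finger_gap: 0.0853
```

```bash
python3 - <<'E'
from h import *
d=optics.get_image('wrist');pickle.dump(d,open('w15.pkl','wb')); save('w15.png',d['img'])
s=readout.sense(); print(s['tool_pos'],yawof(s['orientation']),s['clock'])
railcheck(d,[('cap',(.548,-.268),.024,.067)])
E
```

```text
[ 0.54581799 -0.26644231  0.14637731] -76.92663240168113 22.95
cap [-0.0273 -0.0227  0.0313  0.0321] (array([ 0.54802106, -0.2680911 ]), np.float64(0.06739730259622104), np.float64(13.018093775055247), np.float64(0.0004860202961444772), 7774) [ 0.5511 -0.2674]
```

View pics/w15.png

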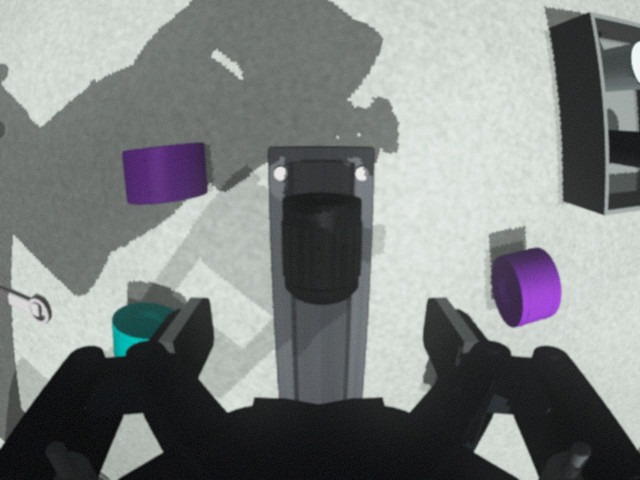

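Cap at (321,248), mouth toward image top (the rail's +x end). Shift (+2.1, -2.8) mm in tool x, y and descend 97 mm.

Emit:
{"api": "play_rows", "payload": {"increments": [2.1, -2.8, 10, 0, 0, 0, 0, 0, 20, 0, 0, 0, 0, 0, 25, 0, 0, 0, 0, 0, 22, 0, 0, 0, 0, 0, 13, 0, 0, 0, 0, 0, 7, 0, 0, 0, 0, 0, 0, 0, 0, 0, 0, 0, 0, 0, 0, 0]}}

```text
clock: 23.75
tool_pos: [0.5494, -0.2689, 0.0496]
orientation: [[0.226, -0.974, 0.001], [-0.974, -0.226, -0.0], [0.001, -0.001, -1.0]]
ft_force: [-0.3, 0.2, -0.4]
finger_gap: 0.0855
```

Emit:
{"api": "play_rows", "payload": {"increments": [0, 0, 0, 0, 0, 0, 0, 0, 0, 0, 0, 0, 0, 0, 0, 0, 0, 0, 0, 0, 0, 0, 0, 0, 0, 0, 0, 0, 0, 0, 0, 0, 0, 0, 0, 0, 0, 0, 0, 0, 0, 0, 0, 0, 0, 0, 0, 0], "grip": 1, "newtons": 50}}

```text
clock: 24.55
tool_pos: [0.549, -0.2681, 0.0501]
orientation: [[0.225, -0.974, 0.0], [-0.974, -0.225, 0.001], [-0.001, -0.0, -1.0]]
ft_force: [-1.6, 5.1, 8.0]
finger_gap: 0.0461
```

Emit:
{"api": "play_rows", "payload": {"increments": [0, 0, -4, 0, 0, 0, 0, 0, -10, 0, 0, 0, 0, 0, -16, 0, 0, 0, 0, 0, -20, 0, 0, 0, 0, 0, -20, 0, 0, 0, 0, 0, -20, 0, 0, 0, 0, 0, -10, 0, 0, 0, 0, 0, 0, 0, 0, 0, 0, 0, 0, 0, 0, 0]}}

```text
clock: 25.45
tool_pos: [0.5486, -0.2687, 0.149]
orientation: [[0.225, -0.974, -0.0], [-0.974, -0.225, -0.0], [-0.0, 0.0, -1.0]]
ft_force: [0.6, 0.1, -1.3]
finger_gap: 0.0461
```

```bash
python3 - <<'E'
from h import *
d=optics.get_image('wrist');pickle.dump(d,open('w16.pkl','wb')); save('w16.png',d['img'])
s=readout.sense(); print(s['tool_pos'],yawof(s['orientation']),s['finger_gap'],s['ft_force'],s['clock'])
z=s['tool_pos'][2]+.018; heldfit(d,.024,z,.031)
q=held(d,.024,.031,z); F=q[(q[:,0]>.024)&(np.hypot(q[:,1],q[:,2]-z)>.015)&(np.hypot(q[:,1],q[:,2]-z)<.022)]; print('face',np.median(F[:,0]))
plan([.5906,-.0225,.132],3.08,14,12)
E
```

```text
[ 0.54835727 -0.26856622  0.14841368] -76.96978198249195 0.046250605206475906 [-0.45282173  0.12294967 -0.49080464] 25.5
held lat(+ = left of tool -y dir),z,yaw,pitch [-0.      0.1667  0.0027 -0.0047] 15545
face 0.03127991066655538
[np.float64(-16.4), np.float64(-6.9), np.float64(1.2), 0, 0, np.float64(-6.67)]
[np.float64(-15.5), np.float64(-8.8), np.float64(1.2), 0, 0, np.float64(-6.67)]
[np.float64(-14.4), np.float64(-10.5), np.float64(1.2), 0, 0, np.float64(-6.67)]
[np.float64(-13.1), np.float64(-12.1), np.float64(1.2), 0, 0, np.float64(-6.67)]
[np.float64(-11.6), np.float64(-13.6), np.float64(1.2), 0, 0, np.float64(-6.67)]
[np.float64(-9.9), np.float64(-14.8), np.float64(1.2), 0, 0, np.float64(-6.67)]
[np.float64(-8.2), np.float64(-15.9), np.float64(1.2), 0, 0, np.float64(-6.67)]
[np.float64(-6.3), np.float64(-16.7), np.float64(1.2), 0, 0, np.float64(-6.67)]
[np.float64(-4.3), np.float64(-17.3), np.float64(1.2), 0, 0, np.float64(-6.67)]
[np.float64(-2.2), np.float64(-17.7), np.float64(1.2), 0, 0, np.float64(-6.67)]
[np.float64(-0.2), np.float64(-17.8), np.float64(1.2), 0, 0, np.float64(-6.67)]
[np.float64(1.9), np.float64(-17.7), np.float64(1.2), 0, 0, np.float64(-6.67)]
[np.float64(4.0), np.float64(-17.4), np.float64(1.2), 0, 0, 0]
[np.float64(4.0), np.float64(-17.4), np.float64(1.2), 0, 0, 0]
from [ 0.5484 -0.2686  0.1484] -76.97 dyaw 80.05 clock 25.5
```

View pics/w16.png

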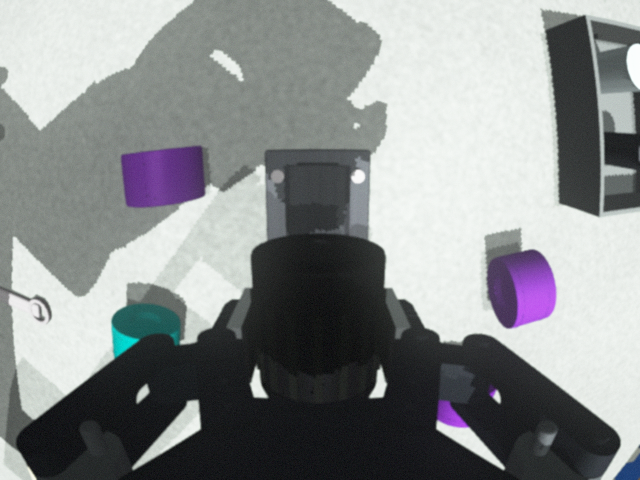

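Cap held level, mouth forward (edge at v≈240). Moving to the rod.

Emit:
{"api": "play_rows", "payload": {"increments": [-16.5, -7, 1, 0, 0, -6.7, -15.5, -9, 1, 0, 0, -6.7, -14.5, -10.5, 1, 0, 0, -6.7, -13, -12, 1, 0, 0, -6.7, -11.5, -13.5, 1, 0, 0, -6.7, -10, -15, 1, 0, 0, -6.7, -8, -16, 1, 0, 0, -6.7]}}

```text
clock: 26.2
tool_pos: [0.5696, -0.1446, 0.1406]
orientation: [[0.868, -0.497, -0.002], [-0.497, -0.868, 0.001], [-0.002, 0.001, -1.0]]
ft_force: [-0.3, 0.3, -0.9]
finger_gap: 0.0463
```

Emit:
{"api": "play_rows", "payload": {"increments": [-6.5, -16.5, 1, 0, 0, -6.7, -4.5, -17.5, 1, 0, 0, -6.7, -2, -17.5, 1, 0, 0, -6.7, 0, -18, 1, 0, 0, -6.6, 2, -17.5, 1, 0, 0, -6.5, 4, -15, 2, 0, 0, 0, 4, -12, 1.5, 0, 0, 0, 0, 0, 0, 0, 0, 0, 0, 0, 0, 0, 0, 0]}}

```text
clock: 27.1
tool_pos: [0.5914, -0.0304, 0.1332]
orientation: [[0.999, 0.054, -0.001], [0.054, -0.999, -0.0], [-0.001, 0.0, -1.0]]
ft_force: [0.3, -0.1, -1.1]
finger_gap: 0.0461
```

```bash
python3 - <<'E'
from h import *
d=optics.get_image('wrist');pickle.dump(d,open('w17.pkl','wb')); save('w17.png',d['img'])
rodcheck(d,lo=.08,hi=.117); s=readout.sense(); z=s['tool_pos'][2]+.0175; heldfit(d,.024,z,.031)
E
```

```text
rod (array([0.58524668, 0.07912881]), np.float64(0.15011676799865722), np.float64(-86.82552862619468), np.float64(0.00035371909506948934), 4216) t [0.0935 0.1775]
tcp [ 0.5914 -0.0307  0.1334] yaw 3.08 F [-0.7 -0.  -1.8] gap 0.046802327110798896 clk 27.15
tcp lateral off rod axis (along +n=[0.998 0.055]) 0.0001 t of tcp from root guess 0.2085
held lat(+ = left of tool -y dir),z,yaw,pitch [-0.0005  0.151   0.004  -0.0071] 15573
```

View pics/w17.png

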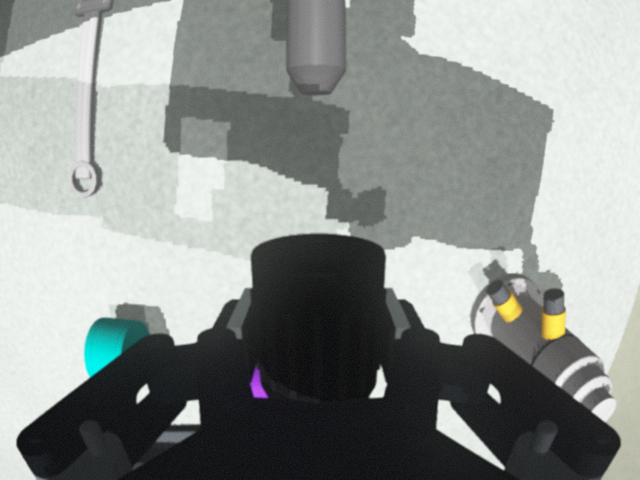

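Rod tip (316,90) is aligned with the cap (318,240) to ~0.5 mm. Corrections, then slide on.

Emit:
{"api": "play_rows", "payload": {"increments": [-0.5, -12, 0.8, 0, 0, 0, 0, -14, 0, 0, 0, 0, 0, -12, 0, 0, 0, 0, 0, -6, 0, 0, 0, 0, 0, 0, 0, 0, 0, 0, 0, 0, 0, 0, 0, 0]}}

```text
clock: 27.75
tool_pos: [0.5887, 0.0138, 0.1328]
orientation: [[0.998, 0.055, 0.0], [0.055, -0.998, -0.0], [0.0, 0.0, -1.0]]
ft_force: [-0.7, 0.4, -1.5]
finger_gap: 0.0465
```

```bash
python3 - <<'E'
from h import *
d=optics.get_image('wrist');pickle.dump(d,open('w18.pkl','wb')); save('w18.png',d['img'])
rodcheck(d,lo=.085,hi=.117); s=readout.sense(); z=s['tool_pos'][2]+.0175; heldfit(d,.024,z,.031)
E
```

```text
rod (array([0.58539047, 0.07663099]), np.float64(0.1501347406806758), np.float64(-86.89145636457832), np.float64(0.00033009136022658925), 5900) t [0.0745 0.1332]
tcp [0.5887 0.0135 0.1328] yaw 3.15 F [ 0.1 -0.8 -1. ] gap 0.04590173151418381 clk 27.8
tcp lateral off rod axis (along +n=[0.999 0.054]) -0.0001 t of tcp from root guess 0.1642
held lat(+ = left of tool -y dir),z,yaw,pitch [-0.0005  0.1506  0.0039 -0.007 ] 15613
```

View pics/w18.png

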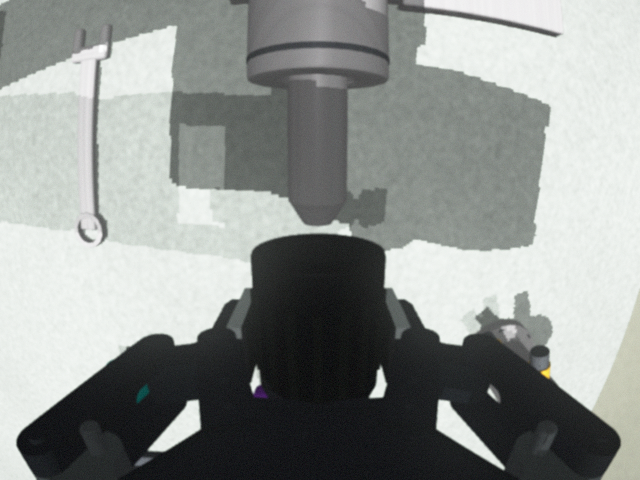

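Well aligned; about 58 mm to go.

Emit:
{"api": "play_rows", "payload": {"increments": [-0.3, -5, 0.4, 0, 0, 0, 0, -7, 0, 0, 0, 0, 0, -9, 0, 0, 0, 0, 0, -10, 0, 0, 0, 0, 0, -10, 0, 0, 0, 0, 0, -8, 0, 0, 0, 0, 0, -4, 0, 0, 0, 0, 0, 0, 0, 0, 0, 0, 0, 0, 0, 0, 0, 0]}}

```text
clock: 28.7
tool_pos: [0.5854, 0.0665, 0.1323]
orientation: [[0.998, 0.055, -0.0], [0.055, -0.998, -0.0], [-0.0, 0.0, -1.0]]
ft_force: [-0.5, -1.0, -0.9]
finger_gap: 0.0466
```

Emit:
{"api": "play_rows", "payload": {"increments": [0, -1, 0.5, 0, 0, 0, 0, -1, 0.5, 0, 0, 0, 0, -1, 0, 0, 0, 0, 0, 0, 0, 0, 0, 0]}}

```text
clock: 29.1
tool_pos: [0.5853, 0.0694, 0.1313]
orientation: [[0.999, 0.055, -0.0], [0.055, -0.999, 0.0], [-0.0, -0.0, -1.0]]
ft_force: [-0.5, 0.4, -2.1]
finger_gap: 0.0464
```

Emit:
{"api": "play_rows", "payload": {"increments": [0, -0.8, 0, 0, 0, 0, 0, -0.8, 0, 0, 0, 0, 0, 0, 0, 0, 0, 0]}}

```text
clock: 29.4
tool_pos: [0.5852, 0.0711, 0.1313]
orientation: [[0.999, 0.055, 0.0], [0.055, -0.999, 0.0], [0.0, -0.0, -1.0]]
ft_force: [0.0, 0.1, -1.2]
finger_gap: 0.0464
```

Emit:
{"api": "play_rows", "payload": {"increments": [0, -0.8, 0, 0, 0, 0, 0, -0.7, 0, 0, 0, 0, 0, 0, 0, 0, 0, 0]}}

```text
clock: 29.7
tool_pos: [0.5852, 0.0722, 0.1314]
orientation: [[0.999, 0.055, 0.0], [0.055, -0.999, -0.001], [0.0, 0.001, -1.0]]
ft_force: [0.3, -3.0, -0.6]
finger_gap: 0.0465
```

Emit:
{"api": "play_rows", "payload": {"increments": [0, -0.8, 0, 0, 0, 0, 0, -0.6, 0, 0, 0, 0, 0, 0, 0, 0, 0, 0]}}

```text
clock: 30.0
tool_pos: [0.5851, 0.0722, 0.1313]
orientation: [[0.999, 0.055, 0.0], [0.055, -0.999, -0.002], [-0.0, 0.002, -1.0]]
ft_force: [0.7, -10.2, -2.1]
finger_gap: 0.0463
```

Contact at y = 0.072, as predicted. Slightly firmer push, then lower and let go.

Emit:
{"api": "play_rows", "payload": {"increments": [0, -0.8, 0, 0, 0, 0, 0, 0, 0, 0, 0, 0, 0, 0.6, 0.7, 0, 0, 0, 0, 0, 0.7, 0, 0, 0, 0, 0, 0.4, 0, 0, 0, 0, 0, 0, 0, 0, 0]}}

```text
clock: 30.6
tool_pos: [0.5854, 0.0723, 0.1301]
orientation: [[0.999, 0.055, 0.001], [0.055, -0.999, -0.002], [0.001, 0.002, -1.0]]
ft_force: [0.2, -12.7, 3.3]
finger_gap: 0.0465
```

Emit:
{"api": "play_rows", "payload": {"increments": [0, 0, 0, 0, 0, 0, 0, 0, 0, 0, 0, 0, 0, 0, 0, 0, 0, 0, 0, 0, 0, 0, 0, 0, 0, 0, 0, 0, 0, 0, 0, 0, 0, 0, 0, 0], "grip": -1}}

```text
clock: 31.2
tool_pos: [0.585, 0.0743, 0.1295]
orientation: [[0.998, 0.055, -0.0], [0.055, -0.998, 0.0], [-0.0, -0.0, -1.0]]
ft_force: [0.3, 0.1, 1.0]
finger_gap: 0.0852
```

```bash
python3 - <<'E'
from h import *
d=optics.get_image('wrist');pickle.dump(d,open('w19.pkl','wb')); save('w19.png',d['img'])
s=readout.sense(); print(s['tool_pos'],s['ft_force'],s['finger_gap'],s['clock'])
E
```

```text
[0.58500538 0.07427423 0.12950256] [0.11133698 0.80771635 0.37713137] 0.08564272511923147 31.25
```

View pics/w19.png

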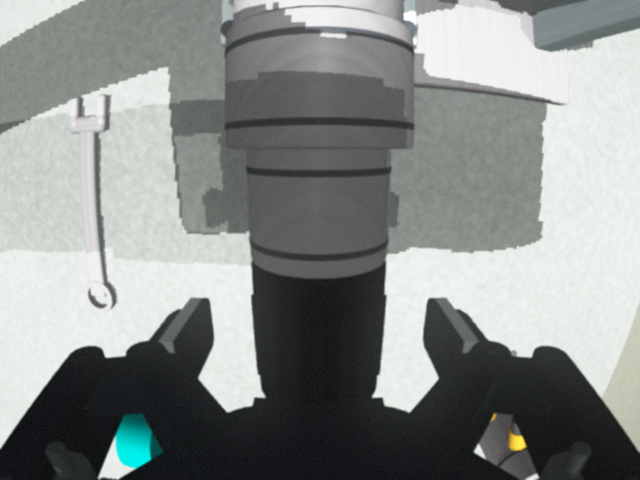

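All three parts touch one another, and the cap is released. Raise straight up and clear away for a final look.

Emit:
{"api": "play_rows", "payload": {"increments": [0, 0, -10, 0, 0, 0, 0, 0, -25, 0, 0, 0, 0, 0, -35, 0, 0, 0, 0, 0, -35, 0, 0, 0, 0, 20, -15, 0, 0, 0, 0, 40, 0, 0, 0, 0, 0, 40, 0, 0, 0, 0, 0, 20, 0, 0, 0, 0, 0, 0, 0, 0, 0, 0, 0, 0, 0, 0, 0, 0]}}

```text
clock: 32.25
tool_pos: [0.5915, -0.0458, 0.25]
orientation: [[0.999, 0.053, 0.0], [0.053, -0.999, 0.0], [0.0, -0.0, -1.0]]
ft_force: [-0.0, 0.1, -0.1]
finger_gap: 0.0859
```

```bash
python3 - <<'E'
from h import *
for n in ['side','top','wrist']:
    d=optics.get_image(n); pickle.dump(d,open(n+'F.pkl','wb'))
    if n=='wrist': save('wF.png',d['img'])
    if n=='side': save('sF.png',d['img']); save('sF2.png',cv2.resize(d['img'][80:260,190:420],None,fx=3.3,fy=3.3,interpolation=cv2.INTER_CUBIC))
    if n=='top': save('tF.png',d['img'])
W=wcloud(pickle.load(open('wristF.pkl','rb'))); root=np.array([.5797-.0009,.1788]); yaw=np.radians(-86.9); a=np.array([np.cos(yaw),np.sin(yaw)]);n=np.array([-a[1],a[0]])
for nm,W in [('wrist',W),('top',cloud(pickle.load(open('topF.pkl','rb'))))]:
    P=W.reshape(-1,3);P=P[np.isfinite(P[:,0])]; t=(P[:,:2]-root)@a; l=(P[:,:2]-root)@n
    for x in np.arange(-.012,.15,.004):
        m=(abs(t-x)<.002)&(abs(l)<.006)&(P[:,2]>.1)
        print(nm,round(x*1000),P[m,2].max().round(4) if m.any() else None, end='; ')
    print()
print(readout.sense()['clock'],readout.sense()['ft_force'])
E
```

```text
wrist -12 None; wrist -8 None; wrist -4 None; wrist 0 None; wrist 4 None; wrist 8 None; wrist 12 None; wrist 16 None; wrist 20 None; wrist 24 None; wrist 28 None; wrist 32 None; wrist 36 None; wrist 40 None; wrist 44 None; wrist 48 None; wrist 52 None; wrist 56 None; wrist 60 None; wrist 64 None; wrist 68 0.1729; wrist 72 0.1722; wrist 76 0.1729; wrist 80 0.173; wrist 84 0.1724; wrist 88 0.1732; wrist 92 0.1731; wrist 96 0.1735; wrist 100 0.1741; wrist 104 0.1735; wrist 108 0.1734; wrist 112 0.1732; wrist 116 0.1731; wrist 120 0.1732; wrist 124 0.1733; wrist 128 0.1725; wrist 132 0.1722; wrist 136 0.1706; wrist 140 0.166; wrist 144 None; wrist 148 None; 
top -12 0.1752; top -8 0.1791; top -4 0.1776; top 0 0.1789; top 4 0.1779; top 8 0.1771; top 12 0.179; top 16 0.1796; top 20 0.1779; top 24 0.1797; top 28 0.1789; top 32 0.1794; top 36 0.1799; top 40 0.1792; top 44 0.1708; top 48 0.1711; top 52 None; top 56 None; top 60 None; top 64 None; top 68 None; top 72 None; top 76 None; top 80 None; top 84 None; top 88 None; top 92 None; top 96 None; top 100 None; top 104 None; top 108 None; top 112 None; top 116 None; top 120 None; top 124 None; top 128 None; top 132 None; top 136 None; top 140 None; top 144 None; top 148 None; 
32.4 [-0.52448023 -0.48410179  0.5116952 ]
```

View pics/sF2.png

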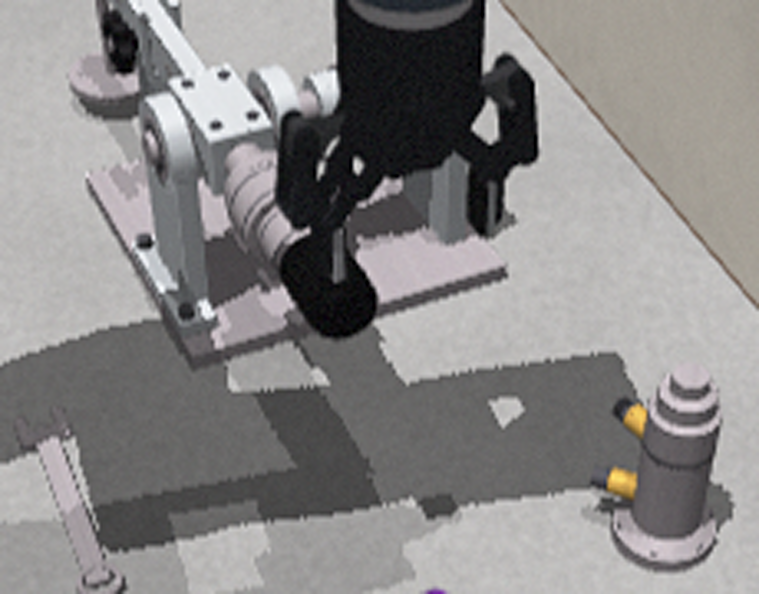

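View pics/tF.png

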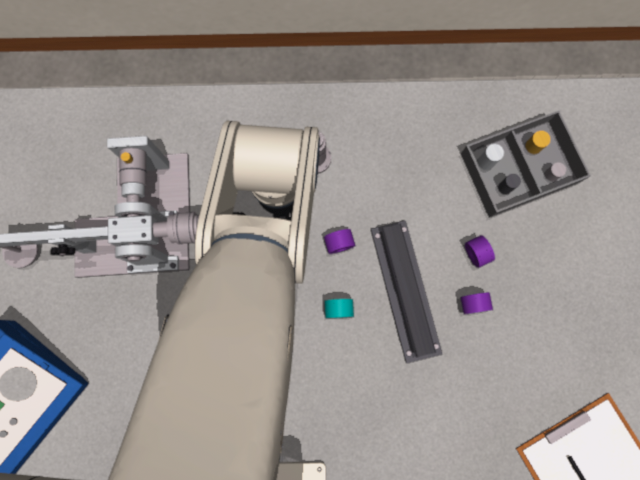

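View pics/wF.png

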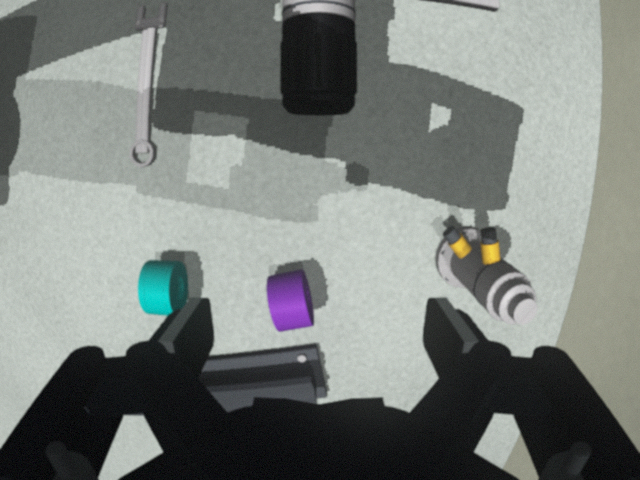

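The cap's far end is at t ≈ 138–141 mm (expected 138), so nothing is left open by more than a couple of mm. I'll clear the arm for an unobstructed last look.

Emit:
{"api": "play_rows", "payload": {"increments": [-20, 40, 0, 0, 0, 0, -20, 40, 0, 0, 0, 0, -20, 40, 0, 0, 0, 0, -20, 40, 0, 0, 0, 0, -20, 40, 0, 0, 0, 0, -10, 20, 0, 0, 0, 0, 0, 0, 0, 0, 0, 0, 0, 0, 0, 0, 0, 0]}}

```text
clock: 33.2
tool_pos: [0.494, -0.2707, 0.2495]
orientation: [[0.999, 0.054, 0.0], [0.054, -0.999, 0.0], [0.0, -0.0, -1.0]]
ft_force: [-0.2, -0.1, -0.1]
finger_gap: 0.0855
```

```bash
python3 - <<'E'
from h import *
a=pickle.load(open('top0.pkl','rb'));d=optics.get_image('top'); e=optics.get_image('side')
A=np.hstack([cv2.resize(d['img'][195:260,140:270],None,fx=3,fy=3,interpolation=cv2.INTER_CUBIC),cv2.resize(e['img'][100:200,220:320],(300,195),interpolation=cv2.INTER_CUBIC)])
save('G.png',A)
for n,(x0,x1,y0,y1) in dict(spanner=(185,280,310,340),transducer=(285,335,125,178)).items():
    print(n,'gray diff px',(np.abs(a['img'][y0:y1,x0:x1].astype(int)-d['img'][y0:y1,x0:x1]).max(-1)>60).sum())
W0=cloud(a);W1=cloud(d)
for n,c,zl,zh in [('spanner',(.385,.055),.004,.02),('transducer',(.765,-.1),.02,.2)]:
    for W in (W0,W1):
        P=crop(W,c,0,.06 if n=='transducer' else .03,.06 if n=='transducer' else .15,zl,zh); print(n,len(P),np.median(P,0).round(4))
root=np.array([.5797-.0009,.1788]); yaw=np.radians(-86.9); u=np.array([np.cos(yaw),np.sin(yaw)]);nn=np.array([-u[1],u[0]])
P=W1.reshape(-1,3);P=P[np.isfinite(P[:,0])]; t=(P[:,:2]-root)@u; l=(P[:,:2]-root)@nn
for x in np.arange(-.012,.15,.004):
    m=(abs(t-x)<.002)&(abs(l)<.006)&(P[:,2]>.1); print(round(x*1000),P[m,2].max().round(3) if m.any() else None,end='; ')
s=readout.sense();print(s['clock'],s['ft_force'],s['finger_gap'])
E
```

```text
spanner gray diff px 2003
transducer gray diff px 0
spanner 474 [0.3912 0.0942 0.0063]
spanner 504 [0.3915 0.0901 0.0061]
transducer 913 [ 0.7484 -0.0914  0.0988]
transducer 903 [ 0.7486 -0.0914  0.1006]
-12 0.174; -8 0.18; -4 0.179; 0 0.178; 4 0.178; 8 0.177; 12 0.179; 16 0.179; 20 0.181; 24 0.177; 28 0.179; 32 0.18; 36 0.178; 40 0.178; 44 0.172; 48 0.174; 52 0.171; 56 0.173; 60 0.173; 64 0.171; 68 0.173; 72 0.173; 76 0.173; 80 0.174; 84 0.171; 88 0.172; 92 0.171; 96 0.173; 100 0.172; 104 0.17; 108 0.17; 112 0.173; 116 0.171; 120 0.172; 124 0.171; 128 0.171; 132 0.171; 136 0.172; 140 0.171; 144 None; 148 None; 33.3 [-0.73357621 -0.23201346 -0.51791722] 0.0855342405625107
```

View pics/G.png

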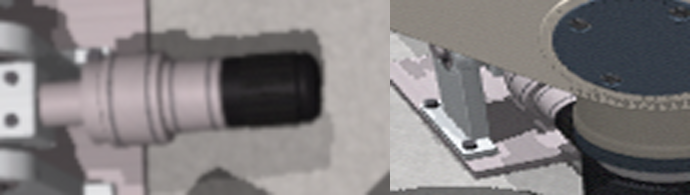

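```bash
python3 - <<'E'
from h import *
print(arm.hand_in())
E
```

```text
the job is handed in; nothing more can be done
None
```

The balance rod is loaded and the job is handed in at about 33 s of the 70 s. The large ring sits against the collar, the small ring against the large one, and the end cap against the small ring. Everything was released and the gripper left open and clear.

**Seating:** Each part was pushed until I felt contact, at about 10–13 N, then lowered onto the rod and let go. The small ring and the cap met their neighbours within about 1 mm of where I had calculated.

**Last check from above:** The height profile runs unbroken from the collar through both rings to the cap, and the picture shows no gaps. The cap's far end reads 138–142 mm from the collar (138 mm expected), so any remaining gap is within the camera's few-mm accuracy.

**Checks that disagreed or were unclear:**
- **Finger opening:** it read about 2 mm less than the part diameters on all three grasps. The parts stayed level, and the two ring loads matched their weights.
- **Rod position:** the fixed cameras placed the rod about 1.5 mm off from the wrist camera. I used the wrist camera and met no side contact.
- **Transducer:** it is unmoved; its picture matches the one from the start and its position agrees to about 2 mm.
- **Spanner:** the before-and-after pictures differed over its region, which I put down to the arm's shadow. Its measured position shifted 4 mm along its length. I take that as measurement scatter, since the gripper was never brought down near it, but I did not confirm it further.

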